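Gauge the eye of a forged hammer head and show the gauge tip under the reading lens

TASK

Swing the toggle clamp arm over from its open side and down until its rubber foot rests on the hammer head in the check jig. Then take the collared gauge rod from its rack, push it down the sloping guide tube and through the hammer's eye until the collar stops against the tube mouth, draw it right out again, and hold it level with its tip a few centimetres below the middle of the reading lens, in the air and still. Finish while holding the rod there; leave the clamp down, the hammer head in its nest and the bystanders (can, ferrule, spanner) where they are.

Things in the scene. Friction and masses are not known exactly. Their poses are not given: they have to be found in the camera images.
- clamp_knob (a point): Centre of the black ball knob, 26 mm diameter, at the free end of the steel clamp arm (bar 14 mm wide, 12 mm thick), 88 mm from the hinge. It can be pinched from above with the fingers closing along the hinge line; it swings in the upright plane through the tube's axis. Clamp down: it hovers 52 mm over the tube's axis, 30 mm past the mouth.
- clamp_hinge (a point): Centre of the clamp arm's hinge pin, between two upright steel cheeks (31 mm wide overall) behind the hammer head. y axis = the hinge line, horizontal; x axis = the sloping tube's inward direction. It lies 118 mm past the tube mouth along the tube's axis and 52 mm off that axis on the upper side.
- clamp (a joint): Clamp arm angle, rad, about +y of clamp_hinge. 0: the rubber foot just rests on the hammer head; grows as the arm swings up and away from the tube mouth. 1.22 is upright; it starts thrown back beyond upright, 1.5 to 1.9. The hinge is a little stiff (0.07 N m; under 4 N at the knob): the arm stays where left near upright and sinks by its own weight when well over to either side.
- tube_mouth (a point): Centre of the open mouth of the steel guide tube on the check jig. x axis = along the tube, inwards, 20 degrees down; y horizontal; z square to the tube, up. Tube 45 mm long, 26 mm outside, bore 14 mm; in line behind it the hammer's 24 x 18 mm eye, 50 to 82 mm past the mouth. The jig's sloping bed, 16 mm below the axis, begins 5 mm before the mouth; its foot plate is 220 x 130 mm.
- head: Forged dark-steel hammer head, about 110 mm long across the tube, 32 x 32 mm, loose in the nest behind the tube. Origin at the centre of its eye, 66 mm past the tube mouth on the tube's axis; its x axis lies along the eye, as the tube's.
- rod_grip (a point): Point on the axis of the rod's square steel handle (16 x 16 x 130 mm), 65 mm behind the collar's front face: pinch here from above. x axis = towards the tip, z up. The rod (0.3 kg) lies level in a low wooden rack, axis 55 mm over the bench, on two notched uprights 14 mm thick, 50 mm wide, 53 mm behind (1 mm higher than the axis) and 115 mm ahead of this point; rack base 10 mm high.
- rod_collar (a point): Centre of the front face of the rod's collar (30 mm diameter, 10 mm thick), on the rod's axis: this face stops against the tube mouth.
- rod_tip (a point): Point of the gauge rod's tip on its axis, 95 mm ahead of the collar's front face. The round shank is 11 mm in diameter, its last 8 mm taper to 5 mm; three dark rings near the tip are the reading marks. x axis = along the rod.
- lens (a point): Centre of the reading lens: a level clear disc in a black ring, 86 mm outside, 10 mm high, 250 mm over the bench; z up. Its post (14 mm thick) stands 85 mm away along +x, on the side away from the robot; the sides towards the robot are open. The tip belongs below the glass, some 30 to 80 mm under it, near the lens's axis.
- can: Bystander: upright steel can, 60 mm diameter, 85 mm high; origin at its underside.
- ferrule: Bystander: short dark steel tube standing on end, 60 mm diameter, 28 mm high; origin at its underside.
- spanner: Bystander: open-ended spanner lying flat on the bench to the left of the lens stand.
There are look-alikes about, which are no part of the job. Leave any orange or pink look-alike of the head alone.

How it is judged (in metres and radians):
On the way, in this order (a step that is already met when the one before it is completed fails the run):
1. the clamp is swung down onto the hammer head while the rod still lies in its rack (value of joint clamp below 0.08 rad and contact force between clamp and head above 0.2 N and distance of rod_collar from where it was at the start of the episode below 0.02 m), for 0.2 s.
2. the rod is in the guide tube with its collar stopped against the mouth (value of joint clamp below 0.08 rad and contact force between clamp and head above 0.2 N and distance between rod_collar and tube_mouth below 0.005 m and x of rod_collar in the frame of tube_mouth above -0.0025 m and angle between the x axis of rod_tip and the x axis of tube_mouth, either way round below 0.07 rad), for 0.2 s.
3. the rod is drawn right out of the tube (x of rod_tip in the frame of tube_mouth below -0.005 m), for 0.1 s.
At the end, for the whole second after the job is handed in: The robot holds the rod in the air, still and level within 0.10 rad, its tip within 25 mm of the lens's axis and 15 to 100 mm below the lens, not touching the lens stand; the clamp is down (under 0.08 rad) with its foot pressing on the hammer head, which lies within 10 mm of where it started (value of joint clamp below 0.08 rad and contact force between clamp and head above 0.2 N and horizontal distance between rod_tip and lens below 0.025 m and z of rod_tip in the frame of lens between -0.1 and -0.015 m and angle between rod_tip's own x axis and vertical between 1.4708 and 1.6708 rad and contact force between the fingers and rod above 1 N and contact force between rod and reader below 0.1 N and linear speed of rod below 0.02 m/s and distance of head from where it was at the start of the episode below 0.01 m); the arm keeps its last pose, push and grip.
It fails at once if a bystander is knocked or moved by more than 30 mm (distance of any of can, ferrule, spanner from where it was at the start of the episode above 0.03 m).
It fails at once if the hammer head is knocked out of its nest (moved more than 15 mm) (distance of head from where it was at the start of the episode above 0.015 m).
It also fails if it takes over 72 s, if anything falls off the work surface, if the arm or the gripper's body presses on something with over 40 N, if the wrist force passes 120 N, or if a joint passes its speed limit or range.

ROBOT

A 7-joint arm with a two-finger parallel gripper is mounted at the origin on the work surface. World frame = base frame: x ahead of the robot, y to its left, z up, the work surface at z = 0. Lengths are in mm, angles in degrees, forces in N, time in s.
With the tool pointing down it reaches from about 425 to 1025 mm from the base axis. Payload 3.6 kg.
Tool frame: the origin (TCP) lies midway between the tips of the shut fingers; the grasp point (between the pads) lies 19 mm behind it; y points along the fingers, x is the direction in which the jaws open and shut, and the axes are right-handed (so a half turn about y gives the same grasp; the last joint's range is limited). The gripper opens to 85 mm and grips with 20 to 120 N. Pads are 22 mm wide; open, the fingers measure 114 mm over their backs; the gripper's body (76 mm by 85 mm) begins 54 mm behind the grasp point. The pads swing forward as they close: fully open they stand 13 mm farther back than shut.
Start: joints at [66.836, 33.873, 2.773, 92.16, -1.908, 54.013, -1.931], TCP at [221.721, -690.268, 231.302] pointing down, gripper open.
Joint ranges: [-153.93, 153.93], [-27.13, 128.08], [-72.61, 78.16], [10.71, 143.7], [-87.88, 267.88], [4.46, 118.87], [-176.78, 176.78]. Speed limits (degrees/s): [147.25, 147.25, 180, 180, 180, 180, 180].

INTERFACE

Orientations are given as [roll, pitch, yaw] about the fixed x, y, z axes, in that order (R = Rz(yaw) Ry(pitch) Rx(roll)).
In Python, from plant import sensors, optics, r gives the robot as it stands.
- The arm moves only by the tool servo_tool, never from a script. Its argument "increments" is a list of rows, each an object of numbers: "dx", "dy", "dz": the shift along the tool's x, y, z in cm; "rx", "ry", "rz": the turn, a rotation vector about the tool's x, y, z in rad; "claw": the opening, from -1 (shut) to 1 (fully open), so that 0 is half open. A call has 1 to 12 rows; each row is the pose to reach, as a shift and turn from the pose commanded when the call began, along the tool's axes at that moment; what a row does not reach only later rows make up. A row lasts 1/8 s, in which the tool goes at most 62.5 mm and 10.7 degrees, less where a joint would pass 70% of its speed; a pose out of reach is approached as far as the arm can. A call with a gripper value outside its range is refused whole. The fingers move at their own pace and stop on an object; the grip force is fixed at half the most. Time passes only in rows, so rows that repeat a pose let the fingers close. It gives the time, the measured TCP pose, the force and the opening at its end, in the units of the state.
- sensors.read_state(): the state, without advancing time (a new reading comes with each control period).
- optics.grab_frame(name): name is "scene" or "top" or "wrist"; returns a dict with "pixels" (480x640x3 uint8, red, green, blue), "range_z" (480x640 float32, mm along the optical axis (not along the pixel's ray), 0 where there is no reading), "fx", "fy", "cx", "cy" (pixels), "extrinsics" (4x4, takes a point from camera to world coordinates); the wrist camera has in their place "mount" (4x4, takes a point from camera to tool coordinates, whose origin is the TCP and whose axes are the tool frame's). Camera axes: x right, y down, z forward; pixel columns grow to the right and rows downward; lengths in mm; the calibration is good to about 2 mm. A picture is of the moment at which its call begins: read the wrist's pose just before it.
- r.finish_job(): hands the job in, once; it reports no verdict.
The state is a dict: "time": time; "joint_pos": joint angles; "joint_vel": joint speeds; "joint_torque": joint torques, N m; "tcp_pos": TCP position; "orientation": TCP orientation; "wrist_force": force on the tool from outside, world axes, zero at the start; "ft_torque": the same for the moment, N m; "opening": finger opening in mm.
Only numpy, scipy, OpenCV 4.12 (cv2) and the standard library are available. Lean on these libraries where they do the work, as an engineer would, in place of code of your own. Each camera call takes 0.05 s, during which the arm holds its last target.

## Working session

There is one attempt and no reset: what is moved stays moved. The work goes in short steps, Python scripts to look and compute and a tool call to move; the robot and the scene stay as the last step left them, time stands still between calls to the robot, and variables do not carry over. Pictures are saved under pics/ and viewed, and the job is handed in when it is done.

Besides the shell and the picture viewer there is one more tool, called after "Emit:" as name(argument=value, ...) on one line, values as JSON. servo_tool: Moves the arm, as the interface text tells. Its arguments: {"type":"object","properties":{"increments":{"type":"array"}},"required":["increments"]}

```bash
ls; mkdir -p pics; cat > h.py <<'E'
import numpy as np, cv2
from plant import sensors, optics, r
def grab(n,save=None):
    s=sensors.read_state(); f=optics.grab_frame(n)
    if n=='wrist':
        from scipy.spatial.transform import Rotation as R
        T=np.eye(4); T[:3,:3]=R.from_euler('xyz',s['orientation'],degrees=True).as_matrix(); T[:3,3]=s['tcp_pos']
        f['E']=T@np.array(f['mount'])
    else: f['E']=np.array(f['extrinsics'])
    if save: cv2.imwrite('pics/'+save,cv2.cvtColor(f['pixels'],cv2.COLOR_RGB2BGR))
    np.savez('last_'+n+'.npz',**{k:f[k] for k in ['pixels','range_z','fx','fy','cx','cy','E']})
    return f
def load(n): return dict(np.load('last_'+n+'.npz'))
def cloud(f):
    v,u=np.mgrid[0:480,0:640]; z=f['range_z'].astype(float)
    p=np.stack([(u-f['cx'])/f['fx']*z,(v-f['cy'])/f['fy']*z,z],-1)
    w=p@f['E'][:3,:3].T+f['E'][:3,3]; w[z==0]=np.nan
    return w
def ray(f,u,v):
    d=f['E'][:3,:3]@np.array([(u-f['cx'])/f['fx'],(v-f['cy'])/f['fy'],1.]); return f['E'][:3,3],d
def onplane(f,u,v,z):
    o,d=ray(f,u,v); return o+d*(z-o[2])/d[2]
E
python3 - <<'E'
from h import *
print(sensors.read_state())
for n in ['scene','top','wrist']:
    f=grab(n,n+'0.png'); print(n,f['E'].round(3).tolist(),f['fx'],f['cx'])
E
```

```text
pics
{'time': 0.0, 'joint_pos': array([66.83483097, 33.92576778,  2.76635148, 92.23610952, -1.90800221,
       54.01274864, -1.93162853]), 'joint_vel': array([ 0.01114482,  0.0042144 ,  0.03817606, -0.02297055, -0.05083732,
        0.00815649,  0.04486285]), 'joint_torque': array([-7.45574598e-04, -5.48686481e+01,  1.54659960e+00, -1.98121977e+01,
        9.47449735e-03,  8.75153812e-03,  4.47475070e-07]), 'tcp_pos': array([ 221.49047099, -689.4701594 ,  230.14192536]), 'orientation': array([-90.00663143,   0.1283668 , -72.18732143]), 'wrist_force': array([-0.06483948,  0.09019944,  0.10134522]), 'ft_torque': array([ 0.04870355, -0.01910296, -0.03573518]), 'opening': 85.39097811256629}
scene [[-0.224, 0.774, -0.592, 1276.012], [0.974, 0.183, -0.129, 160.601], [0.009, -0.606, -0.796, 1176.369], [0.0, 0.0, 0.0, 1.0]] 611.7818091991888 313.73264931855175
top [[0.026, -0.986, 0.162, 354.38], [-1.0, -0.025, 0.008, 1.937], [-0.004, -0.162, -0.987, 1278.078], [0.0, 0.0, 0.0, 1.0]] 583.9535643473533 330.95306911725123
wrist [[0.307, -0.913, -0.27, 290.531], [-0.952, -0.295, -0.085, -667.712], [-0.002, 0.283, -0.959, 373.073], [0.0, 0.0, 0.0, 1.0]] 408.8794860628676 314.83887028348374
```

View pics/scene0.png

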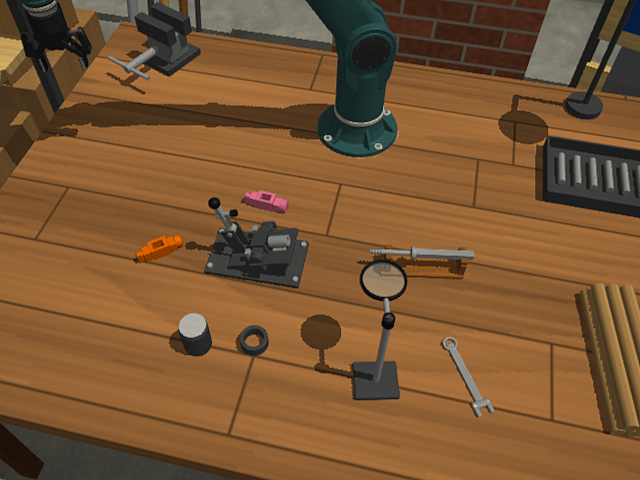

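View pics/top0.png

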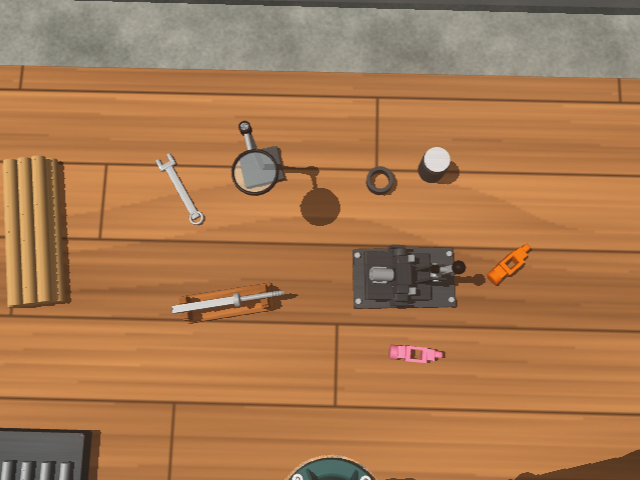

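View pics/wrist0.png

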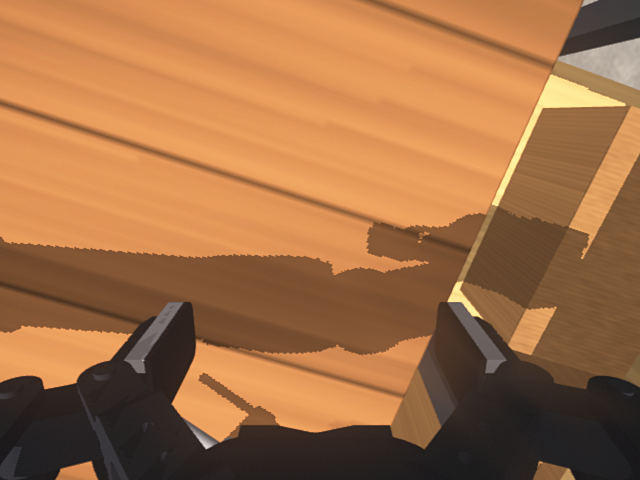

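```bash
python3 - <<'E'
from h import *
t=cv2.imread('pics/top0.png'); s=cv2.imread('pics/scene0.png')
a=cv2.resize(t[235:320,340:480],None,fx=5,fy=5,interpolation=cv2.INTER_CUBIC)
b=cv2.resize(t[270:330,160:310],None,fx=5,fy=5,interpolation=cv2.INTER_CUBIC)
c=cv2.resize(s[185:295,190:320],None,fx=5,fy=5,interpolation=cv2.INTER_CUBIC)
d=cv2.resize(s[230:310,350:490],None,fx=5,fy=5,interpolation=cv2.INTER_CUBIC)
for n,i in zip('abcd',[a,b,c,d]): cv2.imwrite(f'pics/crop_{n}.png',i)
E
```

```text
(no output)
```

View pics/crop_a.png

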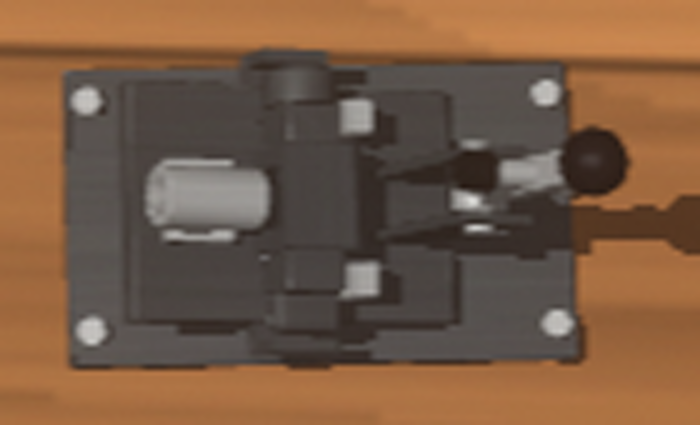

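View pics/crop_b.png

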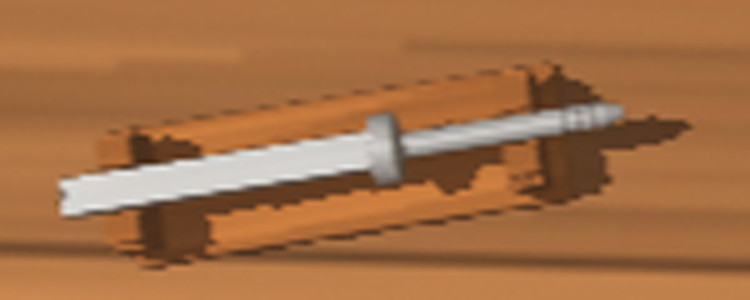

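View pics/crop_c.png

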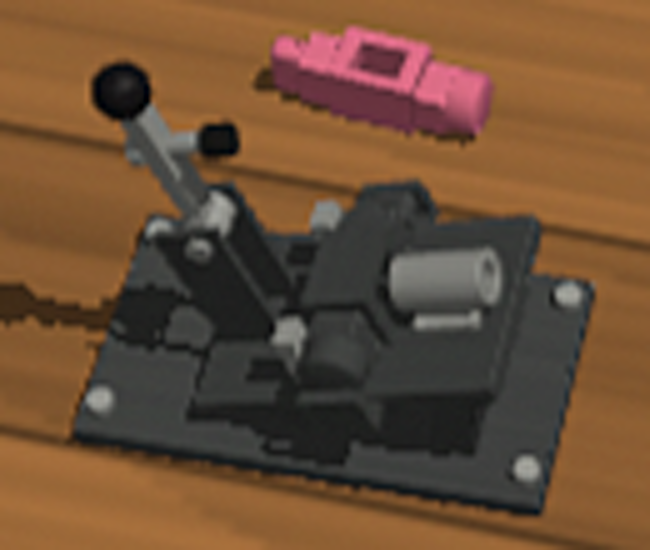

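View pics/crop_d.png

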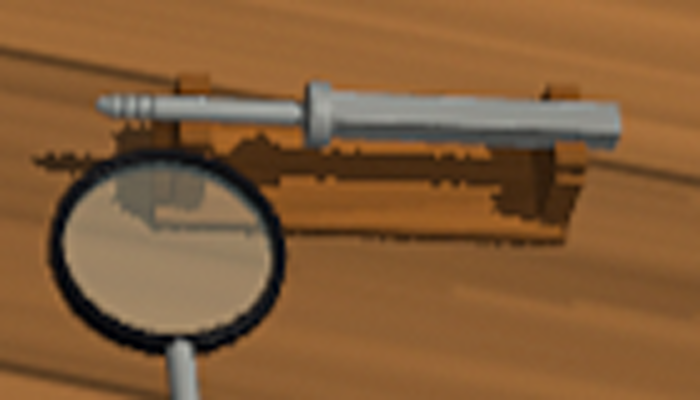

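```bash
cat > m.py <<'E'
from h import *
for n in ['top','scene']:
    f=load(n); w=cloud(f); p=f['pixels'].astype(int)
    hsv=cv2.cvtColor(f['pixels'],cv2.COLOR_RGB2HSV)
    # rod: gray pixels in region
    box={'top':(270,330,160,310),'scene':(238,272,362,480)}[n]
    m=np.zeros((480,640),bool); m[box[0]:box[1],box[2]:box[3]]=1
    m&=(hsv[...,1]<60)&(hsv[...,2]>90)&(w[...,2]>40)&(w[...,2]<80)
    P=w[m]; c=P.mean(0); d=np.linalg.svd(P-c)[2][0]; d*= -np.sign(d[1])
    s=(P-c)@d
    print(n,'rod',len(P),c.round(1),d.round(3),'ends',(c+d*s.min()).round(1),(c+d*s.max()).round(1), s.max()-s.min(),'zpct',np.percentile(P[:,2],[5,50,95]).round(1))
    # collar station: width
    perp=np.cross([0,0,1],d);
    for a in np.arange(s.min(),s.max(),8):
        q=P[(s>=a)&(s<a+8)]
        if len(q): 
            e=(q-c)@perp; print(int(a-s.min()),len(q),'w',(e.max()-e.min()).round(1),'mid',((e.max()+e.min())/2).round(1),'zmax',q[:,2].max().round(1))
E
python3 m.py
```

```text
top rod 745 [426.4 235.4  63.8] [ 0.18  -0.984 -0.016] ends [407.4 338.9  65.5] [449.4 109.6  61.8] 233.10457116001248 zpct [58.1 63.8 69.4]
0 28 w 13.3 mid 0.0 zmax 67.0
8 26 w 14.8 mid 0.1 zmax 67.6
16 32 w 14.7 mid 0.6 zmax 70.2
24 27 w 14.0 mid -0.3 zmax 70.0
32 31 w 15.6 mid 0.3 zmax 68.8
40 29 w 14.7 mid 0.7 zmax 69.6
48 29 w 15.3 mid -0.1 zmax 70.4
56 31 w 15.1 mid 0.8 zmax 69.7
64 30 w 14.5 mid -0.3 zmax 68.6
72 28 w 15.2 mid 0.1 zmax 68.3
80 28 w 13.7 mid 0.4 zmax 67.0
88 29 w 15.4 mid 0.1 zmax 68.3
96 30 w 14.7 mid 0.5 zmax 68.7
104 27 w 14.4 mid -0.3 zmax 70.1
112 29 w 15.2 mid 0.3 zmax 70.4
120 29 w 13.4 mid 0.1 zmax 70.4
128 42 w 27.8 mid 0.0 zmax 74.5
136 41 w 25.0 mid 0.2 zmax 73.8
144 17 w 9.1 mid 0.5 zmax 65.2
152 18 w 8.6 mid -0.1 zmax 65.8
160 18 w 9.3 mid 0.3 zmax 65.3
168 18 w 10.0 mid 0.4 zmax 66.8
176 18 w 9.3 mid -0.0 zmax 65.9
184 18 w 8.4 mid 0.7 zmax 66.4
192 18 w 9.3 mid -0.1 zmax 65.3
200 21 w 9.1 mid 0.6 zmax 68.2
208 16 w 9.5 mid 0.6 zmax 66.4
216 19 w 9.2 mid 0.1 zmax 67.0
224 15 w 6.4 mid 0.0 zmax 66.0
232 3 w 4.5 mid 0.2 zmax 62.5
scene rod 575 [427.
[... 379 characters left out ...]
 17.3 mid -0.8 zmax 69.8
72 23 w 18.4 mid -0.0 zmax 70.0
80 19 w 15.6 mid -1.8 zmax 68.7
88 21 w 16.8 mid -0.4 zmax 69.4
96 22 w 16.8 mid -1.4 zmax 69.8
104 22 w 16.2 mid -0.4 zmax 70.2
112 24 w 14.6 mid -0.8 zmax 68.9
120 22 w 17.5 mid -3.2 zmax 70.1
128 33 w 21.8 mid 1.5 zmax 75.6
136 20 w 21.9 mid 2.2 zmax 76.2
144 18 w 12.6 mid 0.5 zmax 65.8
152 16 w 8.6 mid -2.0 zmax 64.2
160 14 w 8.0 mid -0.4 zmax 63.9
168 16 w 7.9 mid -0.0 zmax 66.8
176 12 w 6.6 mid -0.7 zmax 63.3
184 19 w 11.1 mid -2.0 zmax 63.1
192 16 w 11.3 mid -2.1 zmax 65.6
200 19 w 13.6 mid 0.2 zmax 65.9
208 13 w 11.4 mid 0.2 zmax 67.3
216 14 w 7.0 mid -1.5 zmax 65.3
224 11 w 9.3 mid -1.2 zmax 63.8
232 4 w 1.8 mid -1.4 zmax 60.3
```

```bash
cat > m2.py <<'E'
from h import *
from scipy.optimize import least_squares
for n,kb,pr in [('top',(259,276,450,468),0),('scene',(196,210,207,222),0)]:
    f=load(n); w=cloud(f); hsv=cv2.cvtColor(f['pixels'],cv2.COLOR_RGB2HSV)
    m=np.zeros((480,640),bool); m[kb[0]:kb[1],kb[2]:kb[3]]=1
    m&=(hsv[...,2]<60)&(w[...,2]>100)
    P=w[m]; cam=f['E'][:3,3]
    r_=least_squares(lambda x:np.linalg.norm(P-x,axis=1)-13,P.mean(0)-[0,0,8],loss='soft_l1')
    v,u=np.nonzero(m); print(n,'knob',len(P),r_.x.round(1),'px',u.mean(),v.mean(),abs(r_.fun).mean())
    globals()[n]=(f,u.mean(),v.mean())
    # lens: black ring z~250
    m=(w[...,2]>235)&(w[...,2]<265)&(w[...,0]>300)&(abs(w[...,1])<500)
    lab=cv2.connectedComponentsWithStats(m.astype(np.uint8))
    for k in range(1,lab[0]):
        if lab[2][k,4]>40:
            Q=w[lab[1]==k]; dk=hsv[lab[1]==k][:,2]; print(' comp',lab[2][k],Q.min(0).round(),Q.max(0).round(),Q.mean(0).round(1),dk.mean())
    # wooden/dark things: footplate
    m=(hsv[...,1]<70)&(w[...,2]>3)&(w[...,2]<40)&(w[...,1]<0)&(w[...,1]>-330)&(w[...,0]>350)&(w[...,0]<620)
    Q=w[m]; print(' plate',Q.shape, cv2.minAreaRect(Q[:,:2].astype(np.float32)), np.percentile(Q[:,2],[5,25,50]))
A=[];
(f1,u1,v1),(f2,u2,v2)=top,scene
o1,d1=ray(f1,u1,v1);o2,d2=ray(f2,u2,v2)
t=np.linalg.lstsq(np.stack([d1,-d2],1),o2-o1,rcond=None)[0]
print('tri',(o1+d1*t[0]).round(1),(o2+d2*t[1]).round(1))
# bright tube
for n,b in [('top',(262,288,366,396)),('scene',(230,252,264,292))]:
    f=load(n); w=cloud(f); hsv=cv2.cvtColor(f['pixels'],cv2.COLOR_RGB2HSV)
    m=np.zeros((480,640),bool); m[b[0]:b[1],b[2]:b[3]]=1
    m&=(hsv[...,2]>100)&(w[...,2]>50)&(w[...,2]<150)
    Q=w[m]; c=Q.mean(0); print(n,'tube',len(Q),c.round(1),np.linalg.svd(Q-c)[2][0].round(3),Q.min(0).round(1),Q.max(0).round(1))
E
python3 m2.py
```

```text
top knob 126 [ 495.3 -228.7  182.8] px 458.3015873015873 267.015873015873 1.1348984208606798
 comp [ 231  121   47   75 1934] [608. 112. 241.] [745. 196. 265.] [658.6 155.5 254. ] 131.217683557394
 plate (2748, 3) ((491.9920654296875, -147.1329803466797), (128.6024627685547, 219.43601989746094), 2.424734592437744) [ 9.83995722 12.60948091 14.83658598]
scene knob 102 [ 493.5 -229.7  183.1] px 213.9313725490196 202.90196078431373 1.4586430834332165
 comp [ 360  259   47   70 1803] [607. 110. 240.] [745. 196. 265.] [661.6 155.7 254. ] 103.43649473100388
 plate (2421, 3) ((491.9419250488281, -145.8296661376953), (132.3765106201172, 220.6260528564453), 2.0296621322631836) [ 8.89243303 12.47534994 14.67969601]
tri [ 495.2 -229.7  184.2] [ 495.  -228.4  183.9]
top tube 318 [488.8 -90.7  90.3] [-0.015  0.937  0.349] [ 467.5 -119.4   58.1] [507.1 -67.3 106.4]
scene tube 212 [493.7 -89.8  90.4] [-0.163  0.965  0.206] [ 473.4 -116.5   64.2] [506.6 -67.1 106.4]
```

```bash
cat > m3.py <<'E'
from h import *
from scipy.optimize import least_squares
a=np.radians(-87.75); H=np.array([np.cos(a),np.sin(a),0]); c,s=np.cos(np.radians(20)),np.sin(np.radians(20))
X=H*c+np.array([0,0,-s]); Z=H*s+np.array([0,0,c]); Y=np.cross(Z,X)
for n,b in [('top',(264,284,366,394)),('scene',(232,250,268,292))]:
    f=load(n); w=cloud(f); hsv=cv2.cvtColor(f['pixels'],cv2.COLOR_RGB2HSV)
    m=np.zeros((480,640),bool); m[b[0]:b[1],b[2]:b[3]]=1
    m&=(hsv[...,2]>100)&(w[...,2]>70)
    Q=w[m]; q=np.stack([Q@X,Q@Y,Q@Z],1)
    g=least_squares(lambda p:np.hypot(q[:,1]-p[0],q[:,2]-p[1])-13,[q[:,1].mean(),q[:,2].mean()-8],loss='soft_l1')
    y0,z0=g.x; on=abs(g.fun)<2.5
    print(n,g.x.round(1),on.sum(),'x pct',np.percentile(q[on,0],[0,1,5,50,95,99,100]).round(1))
    xm=np.percentile(q[on,0],1); M=X*xm+Y*y0+Z*z0
    for x in (np.percentile(q[on,0],1),np.percentile(q[on,0],99)-45):
        M=X*x+Y*y0+Z*z0; hi=M+118*X+52*Z; kn=np.array([495,-229,183.8]); v=kn-hi
        print('mouth',M.round(1),'hinge',hi.round(1),'knob-hinge',np.linalg.norm(v).round(1),'elev',np.degrees(np.arctan2(v[2],-(v@H))).round(1),'side',(v@Y).round(1))
E
python3 m3.py
```

```text
top [485.6 116.7] 212 x pct [51.3 51.5 53.6 71.1 92.8 95.8 96.9]
mouth [488.7 -69.2  92.1] hinge [ 493.8 -197.8  100.6] knob-hinge 88.9 elev 110.6 side 0.0
mouth [488.7 -68.5  92.3] hinge [ 493.7 -197.1  100.8] knob-hinge 88.9 elev 111.1 side 0.0
scene [486.6 116. ] 123 x pct [50.5 52.5 53.6 70.8 93.4 96.2 97.4]
mouth [489.7 -69.8  91.1] hinge [ 494.7 -198.4   99.6] knob-hinge 89.6 elev 110.0 side -0.9
mouth [489.6 -68.7  91.5] hinge [ 494.7 -197.2  100. ] knob-hinge 89.6 elev 110.8 side -0.9
```

```bash
cat > go.py <<'E'
import sys
from h import *
from scipy.spatial.transform import Rotation as R
# target: x y z yawH tilt : H heading deg (tool z = -H), tilt = nose-down deg
def pose(): 
    s=sensors.read_state(); return np.array(s['tcp_pos']),R.from_euler('xyz',s['orientation'],degrees=True),s
def tgtR(head,tilt=0):
    a=np.radians(head);H=np.array([np.cos(a),np.sin(a),0]);t=np.radians(tilt)
    f=H*np.cos(t)-np.array([0,0,np.sin(t)]); u=H*np.sin(t)+np.array([0,0,np.cos(t)])
    y=-u;z=-f;x=np.cross(y,z); return R.from_matrix(np.stack([x,y,z],1))
def inc(p,Rt=None):
    p0,R0,s=pose(); d=R0.inv().apply(np.array(p)-p0)/10
    rv=(R0.inv()*Rt).as_rotvec() if Rt is not None else np.zeros(3)
    return d.round(3),rv.round(4)
if __name__=='__main__':
    a=[float(v) for v in sys.argv[1:]]
    p0,R0,s=pose(); print('now',s['time'].__round__(2) if hasattr(s['time'],'__round__') else s['time'],p0.round(1),np.round(s['orientation'],2),'F',np.round(s['wrist_force'],1),'open',round(float(s['opening']),1),'j',np.round(s['joint_pos'],0))
    if len(a)>=3: print(*inc(a[:3],tgtR(*a[3:]) if len(a)>3 else None))
E
python3 go.py 495 -229 260 -87.75; python3 -c "
from h import *;f=optics.grab_frame('wrist');print(np.round(f['mount'],3))"
```

```text
now 0.15 [ 221.5 -689.6  230.4] [-90.01   0.1  -72.19] F [-0.5 -0.3  0.2] open 84.9 j [67. 34.  3. 92. -2. 54. -2.]
[-35.495  -2.902  40.127] [-1.1000e-03 -1.2992e+00 -1.6000e-03]
[[ 1.00000e+00  1.00000e-03  0.00000e+00  2.60000e-02]
 [ 0.00000e+00 -2.83000e-01  9.59000e-01 -1.42843e+02]
 [ 1.00000e-03 -9.59000e-01 -2.83000e-01  7.23860e+01]
 [ 0.00000e+00  0.00000e+00  0.00000e+00  1.00000e+00]]
```

Emit:
servo_tool(increments=[{"dx":-17,"dy":-3.5,"dz":20,"rx":0,"ry":-0.65,"rz":0,"claw":1},{"dx":-17,"dy":-3.5,"dz":20,"rx":0,"ry":-0.65,"rz":0,"claw":1},{"dx":-17,"dy":-3.5,"dz":20,"rx":0,"ry":-0.65,"rz":0,"claw":1},{"dx":-17,"dy":-3.5,"dz":20,"rx":0,"ry":-0.65,"rz":0,"claw":1},{"dx":-35.5,"dy":-2.9,"dz":40.1,"rx":0,"ry":-1.3,"rz":0,"claw":0.2},{"dx":-35.5,"dy":-2.9,"dz":40.1,"rx":0,"ry":-1.3,"rz":0,"claw":0.2},{"dx":-35.5,"dy":-2.9,"dz":40.1,"rx":0,"ry":-1.3,"rz":0,"claw":0.2},{"dx":-35.5,"dy":-2.9,"dz":40.1,"rx":0,"ry":-1.3,"rz":0,"claw":0.2},{"dx":-35.5,"dy":-2.9,"dz":40.1,"rx":0,"ry":-1.3,"rz":0,"claw":0.2},{"dx":-35.5,"dy":-2.9,"dz":40.1,"rx":0,"ry":-1.3,"rz":0,"claw":0.2},{"dx":-35.5,"dy":-2.9,"dz":40.1,"rx":0,"ry":-1.3,"rz":0,"claw":0.2},{"dx":-35.5,"dy":-2.9,"dz":40.1,"rx":0,"ry":-1.3,"rz":0,"claw":0.2}])

```text
time: 1.7
tcp_pos: [493.9, -231.5, 260.1]
orientation: [-90.0, 0.1, 2.1]
wrist_force: [-0.4, 0.4, -0.1]
opening: 51.4
```

```bash
python3 go.py 495 -229 163 -87.75; python3 -c "
from h import *;grab('wrist','w1.png')"
```

```text
now 1.7 [ 493.9 -231.5  260.1] [-9.004e+01  5.000e-02  2.120e+00] F [-0.4  0.4 -0.1] open 51.4 j [ 37.  20. -22. 113.  10.  49.  12.]
[0.127 9.708 0.248] [ 0.0007 -0.0023 -0.0009]
```

View pics/w1.png

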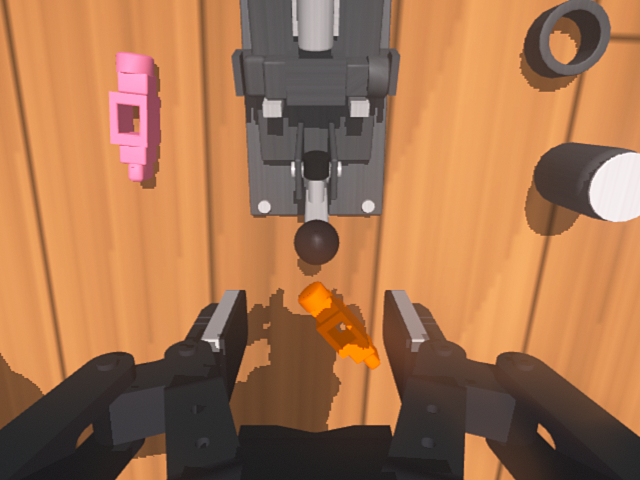

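Emit:
servo_tool(increments=[{"dx":0.1,"dy":5,"dz":0.25,"claw":0.2},{"dx":0.1,"dy":8,"dz":0.25,"claw":0.2},{"dx":0.1,"dy":9.7,"dz":0.25,"claw":0.2},{"dx":0.1,"dy":9.7,"dz":0.25,"claw":0.2},{"dx":0.1,"dy":9.7,"dz":0.25,"claw":0.2}])

```text
schema error: expected keys dx, dy, dz, rx, ry, rz, claw
```

```bash
python3 go.py 495 -229 163 -87.75; python3 -c "
from h import *;grab('wrist','w2.png');
f=load('wrist');hsv=cv2.cvtColor(f['pixels'],cv2.COLOR_RGB2HSV);w=cloud(f)
m=(abs(w[...,0]-495)<14)&(abs(w[...,1]+229)<16)&(w[...,2]>165)&(hsv[...,2]<70)
from scipy.optimize import least_squares
P=w[m];g=least_squares(lambda x:np.linalg.norm(P-x,axis=1)-13,[495,-229,184],loss='soft_l1');print(len(P),g.x,abs(g.fun).mean())"
```

```text
now 1.75 [ 494.  -231.4  260.1] [-9.003e+01  4.000e-02  2.110e+00] F [-0.1 -0.6  0.6] open 51.0 j [ 37.  20. -22. 113.  10.  49.  12.]
[0.116 9.712 0.24 ] [ 0.0005 -0.0024 -0.0007]
8095 [ 495.25764853 -230.52237273  339.13677159] 8.38720474307372
```

View pics/w2.png

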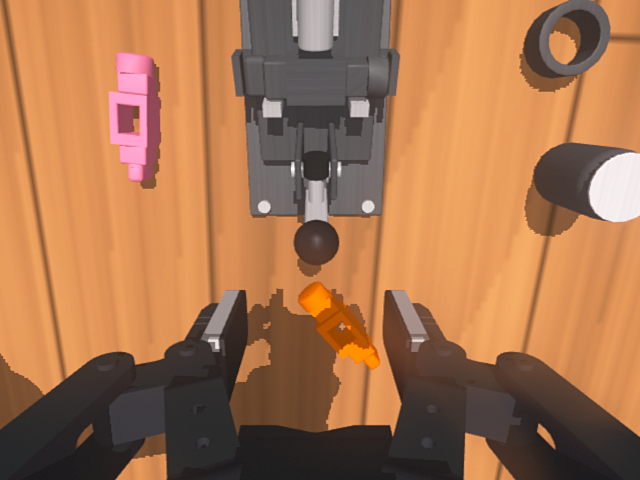

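Emit:
servo_tool(increments=[{"dx":0.1,"dy":5,"dz":0.25,"rx":0,"ry":0,"rz":0,"claw":0.2},{"dx":0.1,"dy":8,"dz":0.25,"rx":0,"ry":0,"rz":0,"claw":0.2},{"dx":0.1,"dy":9.7,"dz":0.25,"rx":0,"ry":0,"rz":0,"claw":0.2},{"dx":0.1,"dy":9.7,"dz":0.25,"rx":0,"ry":0,"rz":0,"claw":0.2},{"dx":0.1,"dy":9.7,"dz":0.25,"rx":0,"ry":0,"rz":0,"claw":0.2}])

```text
time: 2.42
tcp_pos: [496.7, -227.6, 164.3]
orientation: [-90.1, -0.1, 2.3]
wrist_force: [-0.0, 0.1, 0.4]
opening: 51.4
```

```bash
python3 go.py 495 -229 163 -87.75; python3 -c "
from h import *;grab('wrist','w3.png');
f=load('wrist');hsv=cv2.cvtColor(f['pixels'],cv2.COLOR_RGB2HSV);w=cloud(f)
m=(abs(w[...,0]-495)<14)&(abs(w[...,1]+229)<16)&(w[...,2]>165)&(w[...,2]<205)&(hsv[...,2]<70)
from scipy.optimize import least_squares
P=w[m];g=least_squares(lambda x:np.linalg.norm(P-x,axis=1)-13,[495,-229,184],loss='soft_l1');print(len(P),g.x,abs(g.fun).mean())"
```

```text
now 2.42 [ 496.7 -227.6  164.3] [-90.05  -0.11   2.27] F [-0.   0.1  0.4] open 51.4 j [ 34.  27. -19. 118.  15.  37.   7.]
[-0.179  0.132 -0.136] [0.0009 0.0003 0.0019]
4012 [ 494.95886036 -229.84236172  181.34401869] 0.34635965107195
```

View pics/w3.png

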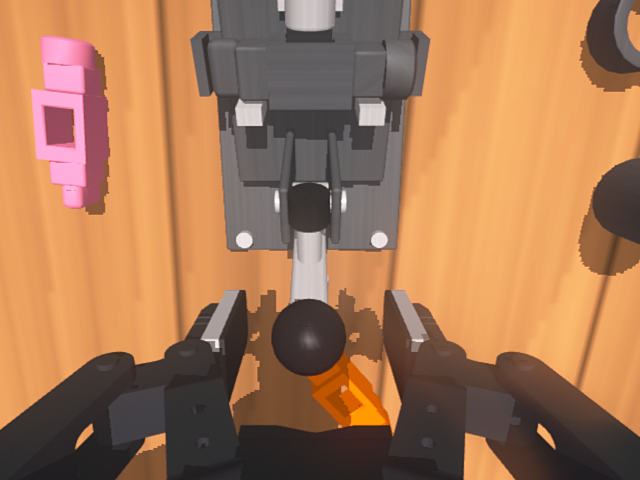

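Emit:
servo_tool(increments=[{"dx":-0.15,"dy":0.2,"dz":-0.2,"rx":0,"ry":0,"rz":0,"claw":0.0},{"dx":-0.15,"dy":0.2,"dz":-0.2,"rx":0,"ry":0,"rz":0,"claw":-0.5},{"dx":-0.15,"dy":0.2,"dz":-0.2,"rx":0,"ry":0,"rz":0,"claw":-1},{"dx":-0.15,"dy":0.2,"dz":-0.2,"rx":0,"ry":0,"rz":0,"claw":-1},{"dx":-0.15,"dy":0.2,"dz":-0.2,"rx":0,"ry":0,"rz":0,"claw":-1},{"dx":-0.15,"dy":0.2,"dz":-0.2,"rx":0,"ry":0,"rz":0,"claw":-1}])

```text
time: 3.22
tcp_pos: [494.7, -229.9, 161.9]
orientation: [-90.1, -0.0, 2.3]
wrist_force: [-2.0, -1.0, 5.7]
opening: 22.9
```

```bash
python3 go.py ; python3 - <<'E'
import numpy as np
# arc increments: tool vertical, relative to start angle
e0=111;
for e in [105,98,91,84,77,70,63,56,49,42,35,30,26,22,20,18]:
    a=np.radians(e);b=np.radians(e0)
    # +y-ish (tool z) = -H direction: -H comp is cos(e)*88 ; up = sin
    print(e,'dz',round(8.8*(np.cos(a)-np.cos(b)),2),'dy',round(-8.8*(np.sin(a)-np.sin(b)),2))
E
```

```text
now 3.23 [ 494.7 -229.9  161.9] [-9.007e+01 -4.000e-02  2.270e+00] F [-2.  -1.   5.7] open 22.9 j [ 34.  28. -19. 118.  15.  36.   8.]
105 dz 0.88 dy -0.28
98 dz 1.93 dy -0.5
91 dz 3.0 dy -0.58
84 dz 4.07 dy -0.54
77 dz 5.13 dy -0.36
70 dz 6.16 dy -0.05
63 dz 7.15 dy 0.37
56 dz 8.07 dy 0.92
49 dz 8.93 dy 1.57
42 dz 9.69 dy 2.33
35 dz 10.36 dy 3.17
30 dz 10.77 dy 3.82
26 dz 11.06 dy 4.36
22 dz 11.31 dy 4.92
20 dz 11.42 dy 5.21
18 dz 11.52 dy 5.5
```

Emit:
servo_tool(increments=[{"dx":0,"dy":0,"dz":0,"rx":0,"ry":0,"rz":0,"claw":0},{"dx":0,"dy":0.4,"dz":0,"rx":0,"ry":0,"rz":0,"claw":0},{"dx":0,"dy":0.4,"dz":0,"rx":0,"ry":0,"rz":0,"claw":-1},{"dx":0,"dy":0.4,"dz":0,"rx":0,"ry":0,"rz":0,"claw":-1},{"dx":0,"dy":0.4,"dz":0,"rx":0,"ry":0,"rz":0,"claw":-1},{"dx":0,"dy":0.4,"dz":0,"rx":0,"ry":0,"rz":0,"claw":-1}])

```text
time: 3.98
tcp_pos: [494.5, -228.8, 157.0]
orientation: [-90.0, -0.0, 2.3]
wrist_force: [1.0, 0.7, -5.4]
opening: 23.0
```

```bash
python3 go.py; python3 -c "
from h import *;grab('wrist','w4.png')"
```

```text
now 3.98 [ 494.5 -228.8  157. ] [-8.997e+01 -1.000e-02  2.310e+00] F [ 1.   0.7 -5.4] open 23.0 j [ 34.  28. -19. 118.  15.  36.   7.]
```

View pics/w4.png

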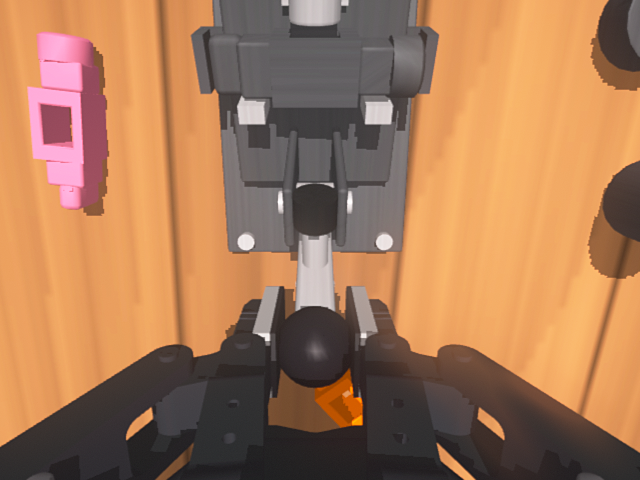

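Emit:
servo_tool(increments=[{"dx":0,"dy":-0.2,"dz":0,"rx":0,"ry":0,"rz":0,"claw":-1},{"dx":0,"dy":-0.4,"dz":0.44,"rx":0,"ry":0,"rz":0,"claw":-1},{"dx":0,"dy":-0.5,"dz":0.88,"rx":0,"ry":0,"rz":0,"claw":-1},{"dx":0,"dy":-0.7,"dz":1.93,"rx":0,"ry":0,"rz":0,"claw":-1},{"dx":0,"dy":-0.78,"dz":3.0,"rx":0,"ry":0,"rz":0,"claw":-1},{"dx":0,"dy":-0.74,"dz":4.07,"rx":0,"ry":0,"rz":0,"claw":-1},{"dx":0,"dy":-0.56,"dz":5.13,"rx":0,"ry":0,"rz":0,"claw":-1},{"dx":0,"dy":-0.56,"dz":5.13,"rx":0,"ry":0,"rz":0,"claw":-1}])

```text
time: 5.03
tcp_pos: [492.5, -176.3, 163.3]
orientation: [-89.9, -0.0, 2.1]
wrist_force: [0.1, -0.5, -1.2]
opening: 21.5
```

```bash
python3 go.py; python3 - <<'E'
import numpy as np
e0=77
for e in [70,63,56,49,42,35,30,26,23,21,19,17]:
    a=np.radians(e);b=np.radians(e0)
    print(e,'dz',round(8.8*(np.cos(a)-np.cos(b)),2),'dy',round(-8.8*(np.sin(a)-np.sin(b)),2))
from h import *
f=grab('scene','s1.png')
i=cv2.imread('pics/s1.png')[150:300,150:350]; cv2.imwrite('pics/s1c.png',cv2.resize(i,None,fx=4,fy=4))
E
```

```text
now 5.03 [ 492.5 -176.3  163.3] [-8.991e+01 -3.000e-02  2.140e+00] F [ 0.1 -0.5 -1.2] open 21.5 j [ 30.  26. -19. 121.  14.  35.   2.]
70 dz 1.03 dy 0.31
63 dz 2.02 dy 0.73
56 dz 2.94 dy 1.28
49 dz 3.79 dy 1.93
42 dz 4.56 dy 2.69
35 dz 5.23 dy 3.53
30 dz 5.64 dy 4.17
26 dz 5.93 dy 4.72
23 dz 6.12 dy 5.14
21 dz 6.24 dy 5.42
19 dz 6.34 dy 5.71
17 dz 6.44 dy 6.0
```

View pics/s1c.png

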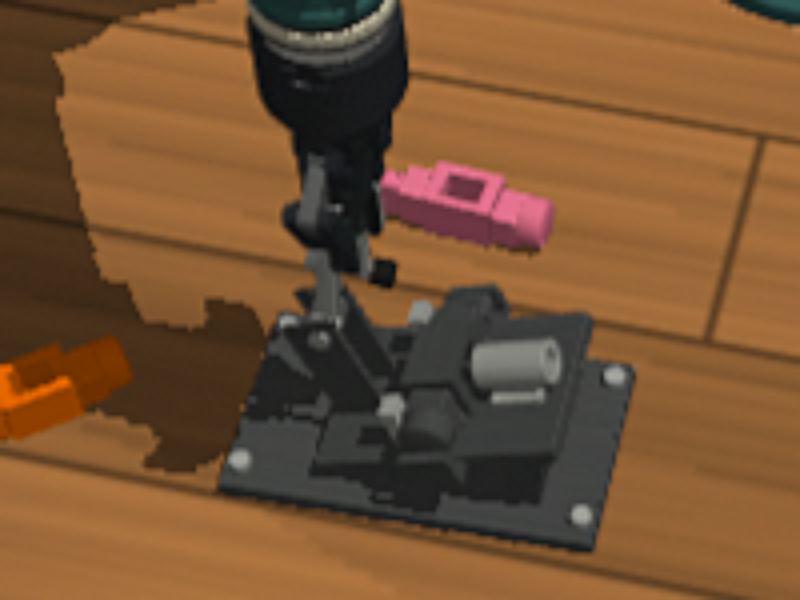

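Emit:
servo_tool(increments=[{"dx":0,"dy":0.31,"dz":1.03,"rx":0,"ry":0,"rz":0,"claw":-1},{"dx":0,"dy":0.73,"dz":2.02,"rx":0,"ry":0,"rz":0,"claw":-1},{"dx":0,"dy":1.28,"dz":2.94,"rx":0,"ry":0,"rz":0,"claw":-1},{"dx":0,"dy":1.93,"dz":3.79,"rx":0,"ry":0,"rz":0,"claw":-1},{"dx":0,"dy":2.69,"dz":4.56,"rx":0,"ry":0,"rz":0,"claw":-1},{"dx":0,"dy":3.53,"dz":5.23,"rx":0,"ry":0,"rz":0,"claw":-1},{"dx":0,"dy":4.17,"dz":5.64,"rx":0,"ry":0,"rz":0,"claw":-1},{"dx":0,"dy":4.72,"dz":5.93,"rx":0,"ry":0,"rz":0,"claw":-1},{"dx":0,"dy":4.72,"dz":5.93,"rx":0,"ry":0,"rz":0,"claw":-1}])

```text
time: 6.2
tcp_pos: [489.7, -118.5, 115.2]
orientation: [-90.0, 0.1, 2.3]
wrist_force: [0.2, -0.5, 0.4]
opening: 0.2
```

```bash
python3 go.py; python3 - <<'E'
from h import *
f=grab('scene','s2.png')
i=cv2.imread('pics/s2.png')[150:300,150:350]; cv2.imwrite('pics/s2c.png',cv2.resize(i,None,fx=4,fy=4))
E
```

```text
now 6.2 [ 489.7 -118.5  115.2] [-8.999e+01  5.000e-02  2.310e+00] F [ 0.2 -0.5  0.4] open 0.2 j [ 21.  29. -17. 125.  18.  28.  -7.]
```

View pics/s2c.png

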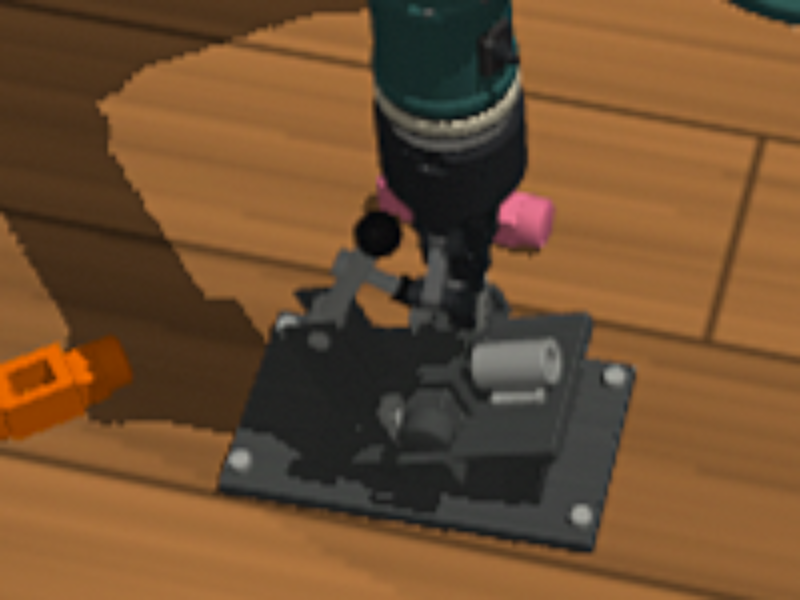

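Emit:
servo_tool(increments=[{"dx":0,"dy":-1,"dz":2,"rx":0,"ry":0,"rz":0,"claw":-1},{"dx":0,"dy":-6,"dz":3,"rx":0,"ry":0,"rz":0,"claw":-1},{"dx":0,"dy":-11,"dz":3,"rx":0,"ry":0,"rz":0,"claw":-1},{"dx":0,"dy":-11,"dz":3,"rx":0,"ry":0,"rz":0,"claw":-1}])

```text
time: 6.75
tcp_pos: [491.9, -87.2, 230.3]
orientation: [-90.1, -0.6, 2.4]
wrist_force: [0.6, -0.0, 0.3]
opening: -0.1
```

```bash
python3 go.py; python3 - <<'E'
from h import *
f=grab('scene','s3.png'); f=grab('wrist','w5.png')
i=cv2.imread('pics/s3.png')[150:300,150:350]; i=cv2.resize(i,None,fx=2.5,fy=2.5)
j=cv2.imread('pics/w5.png'); cv2.imwrite('pics/c3.png',np.hstack([cv2.resize(i,(400,300)),cv2.resize(j,(400,300))]))
E
```

```text
now 6.75 [491.9 -87.2 230.3] [-90.09  -0.57   2.38] F [ 0.6 -0.   0.3] open -0.1 j [ 23.  19. -22. 121.  11.  42.  -4.]
```

View pics/c3.png

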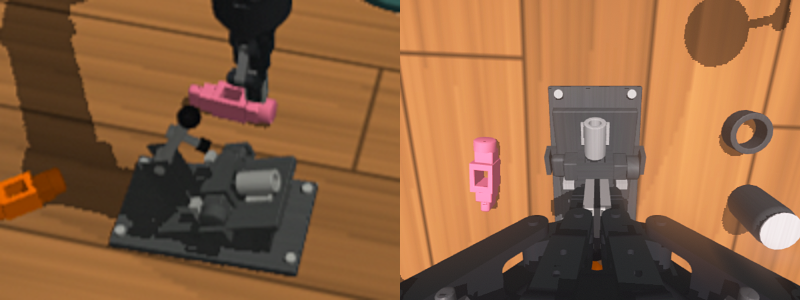

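```bash
python3 - <<'E'
from h import *
from scipy.optimize import least_squares
f=load('scene'); w=cloud(f); hsv=cv2.cvtColor(f['pixels'],cv2.COLOR_RGB2HSV)
m=np.zeros((480,640),bool); m[200:217,236:254]=1
m&=(hsv[...,2]<60)&(w[...,2]>150)
P=w[m];g=least_squares(lambda x:np.linalg.norm(P-x,axis=1)-13,P.mean(0)-[0,0,8],loss='soft_l1');k=g.x
print(len(P),k,np.degrees(np.arctan2(k[2]-101,k[1]+197.5)),np.hypot(k[2]-101,k[1]+197.5))
E
python3 go.py 493 -205 230 -87.75
```

```text
106 [ 490.74926626 -163.76166665  181.03980116] 67.1436303991947 86.85991541632184
now 6.85 [488.8 -87.8 226.7] [-90.03  -0.11   2.34] F [-0.2  0.2 -1.1] open 0.1 j [ 23.  19. -22. 121.  11.  42.  -4.]
[ -0.063  -0.327 -11.725] [0.0005 0.0016 0.0018]
```

Emit:
servo_tool(increments=[{"dx":0,"dy":-0.3,"dz":-5.5,"rx":0,"ry":0,"rz":0,"claw":-1},{"dx":0,"dy":-0.3,"dz":-11.7,"rx":0,"ry":0,"rz":0,"claw":-1},{"dx":0,"dy":-0.3,"dz":-11.7,"rx":0,"ry":0,"rz":0,"claw":-1},{"dx":0,"dy":3,"dz":-11.7,"rx":0,"ry":0,"rz":0,"claw":-1},{"dx":0,"dy":5,"dz":-11.7,"rx":0,"ry":0,"rz":0,"claw":-1},{"dx":0,"dy":5,"dz":-11.7,"rx":0,"ry":0,"rz":0,"claw":-1}])

```text
time: 7.6
tcp_pos: [491.3, -203.6, 173.3]
orientation: [-89.8, 0.3, 2.4]
wrist_force: [0.3, 0.1, 0.1]
opening: -0.1
```

```bash
python3 go.py 492 -177.5 179; python3 go.py 491 -164.3 172.4 |tail -1;  python3 go.py 491 -151.3 165.6|tail -1; python3 - <<'E'
from h import *
f=grab('scene','s4.png')
i=cv2.imread('pics/s4.png')[150:300,150:350]; cv2.imwrite('pics/s4c.png',cv2.resize(i,None,fx=4,fy=4))
E
```

```text
now 7.6 [ 491.3 -203.6  173.3] [-89.83   0.33   2.39] F [0.3 0.1 0.1] open -0.1 j [ 32.  26. -19. 119.  13.  37.   7.]
[ 0.174 -0.563  2.604] [0. 0. 0.]
[0.133 0.101 3.925] [0. 0. 0.]
[0.191 0.785 5.222] [0. 0. 0.]
```

View pics/s4c.png

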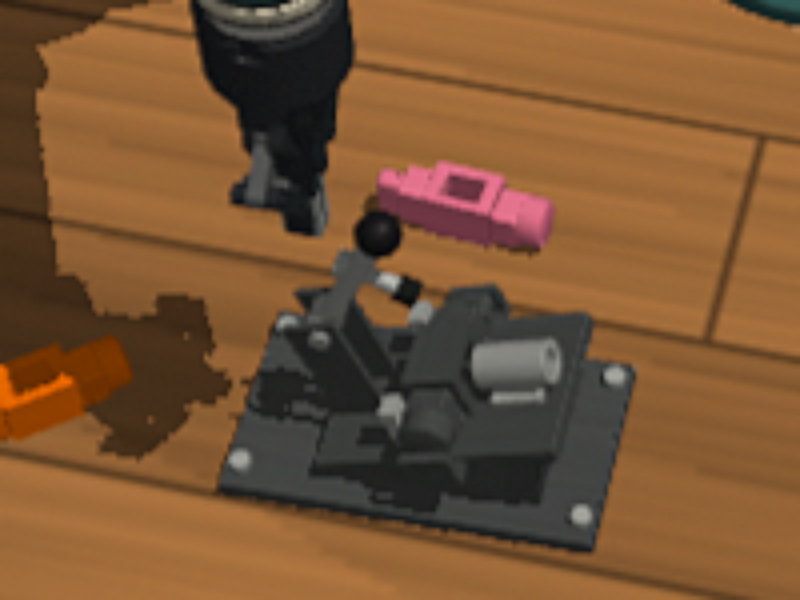

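Emit:
servo_tool(increments=[{"dx":0.15,"dy":-0.2,"dz":0.8,"rx":0,"ry":0,"rz":0,"claw":-1},{"dx":0.15,"dy":-0.5,"dz":1.8,"rx":0,"ry":0,"rz":0,"claw":-1},{"dx":0.15,"dy":-0.5,"dz":2.6,"rx":0,"ry":0,"rz":0,"claw":-1},{"dx":0.15,"dy":-0.2,"dz":3.25,"rx":0,"ry":0,"rz":0,"claw":-1},{"dx":0.15,"dy":0.1,"dz":3.9,"rx":0,"ry":0,"rz":0,"claw":-1},{"dx":0.15,"dy":0.4,"dz":4.5,"rx":0,"ry":0,"rz":0,"claw":-1},{"dx":0.15,"dy":0.8,"dz":5.2,"rx":0,"ry":0,"rz":0,"claw":-1},{"dx":0.15,"dy":0.8,"dz":5.2,"rx":0,"ry":0,"rz":0,"claw":-1}])

```text
time: 8.65
tcp_pos: [492.5, -152.7, 167.2]
orientation: [-90.0, 0.1, 2.4]
wrist_force: [-0.3, -0.0, -0.3]
opening: -0.2
```

```bash
python3 go.py 491 -139.2 156;python3 - <<'E'
from h import *
f=grab('scene','s5.png')
i=cv2.imread('pics/s5.png')[150:300,150:350]; cv2.imwrite('pics/s5c.png',cv2.resize(i,None,fx=4,fy=4))
E
```

```text
now 8.65 [ 492.5 -152.7  167.2] [-8.996e+01  7.000e-02  2.360e+00] F [-0.3 -0.  -0.3] open -0.2 j [ 26.  25. -19. 121.  14.  35.   1.]
[-0.091  1.118  1.353] [0. 0. 0.]
```

View pics/s5c.png

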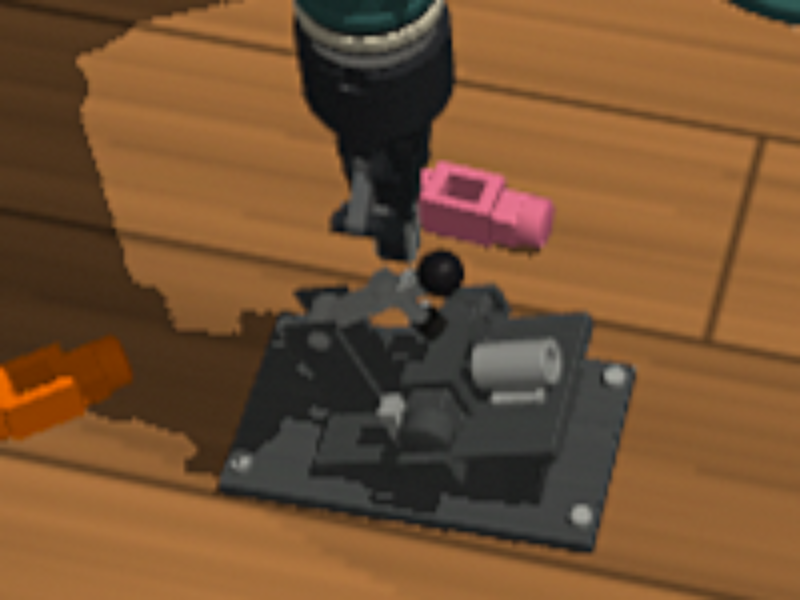

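Emit:
servo_tool(increments=[{"dx":-0.1,"dy":-1.8,"dz":0,"rx":0,"ry":0,"rz":0,"claw":-1},{"dx":-0.1,"dy":-1.8,"dz":1.2,"rx":0,"ry":0,"rz":0,"claw":-1},{"dx":-0.1,"dy":-1.6,"dz":2.5,"rx":0,"ry":0,"rz":0,"claw":-1},{"dx":-0.1,"dy":-0.3,"dz":2.7,"rx":0,"ry":0,"rz":0,"claw":-1},{"dx":-0.1,"dy":0.4,"dz":2.9,"rx":0,"ry":0,"rz":0,"claw":-1},{"dx":-0.1,"dy":0.9,"dz":3.1,"rx":0,"ry":0,"rz":0,"claw":-1},{"dx":-0.1,"dy":1.4,"dz":3.3,"rx":0,"ry":0,"rz":0,"claw":-1},{"dx":-0.1,"dy":1.9,"dz":3.5,"rx":0,"ry":0,"rz":0,"claw":-1},{"dx":-0.1,"dy":2.1,"dz":3.6,"rx":0,"ry":0,"rz":0,"claw":-1},{"dx":-0.1,"dy":2.1,"dz":3.6,"rx":0,"ry":0,"rz":0,"claw":-1}])

```text
time: 9.95
tcp_pos: [490.4, -117.6, 146.6]
orientation: [-90.0, 0.0, 2.3]
wrist_force: [-0.3, -0.5, 0.5]
opening: 0.0
```

```bash
python3 go.py 491 -116 143;python3 - <<'E'
from h import *
f=grab('scene','s6.png')
i=cv2.imread('pics/s6.png')[150:300,150:350]; cv2.imwrite('pics/s6c.png',cv2.resize(i,None,fx=4,fy=4))
E
```

```text
now 9.95 [ 490.4 -117.6  146.6] [-9.0e+01  1.0e-02  2.3e+00] F [-0.3 -0.5  0.5] open 0.0 j [ 22.  26. -18. 124.  15.  32.  -5.]
[0.064 0.363 0.156] [0. 0. 0.]
```

View pics/s6c.png

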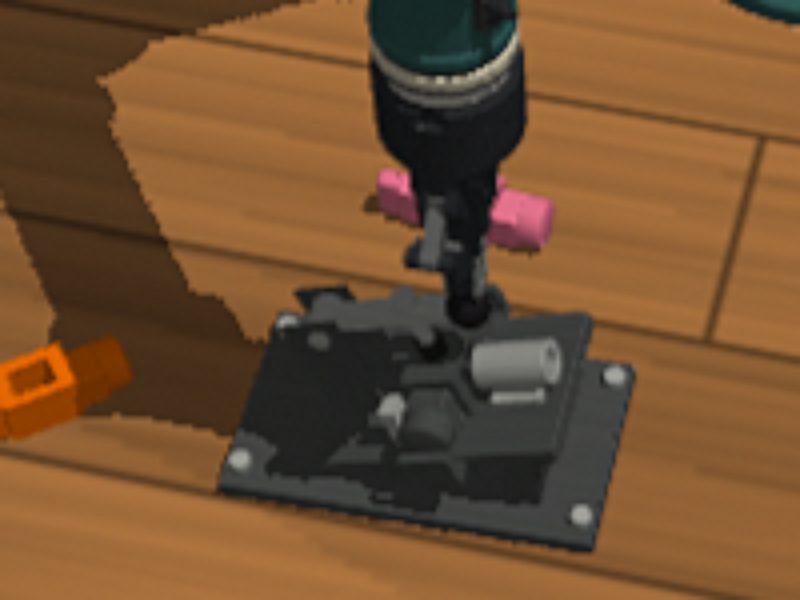

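Nearly down. Press until a force shows.

Emit:
servo_tool(increments=[{"dx":0,"dy":0.15,"dz":0.1,"rx":0,"ry":0,"rz":0,"claw":-1},{"dx":0,"dy":0.3,"dz":0.15,"rx":0,"ry":0,"rz":0,"claw":-1},{"dx":0,"dy":0.45,"dz":0.15,"rx":0,"ry":0,"rz":0,"claw":-1},{"dx":0,"dy":0.45,"dz":0.15,"rx":0,"ry":0,"rz":0,"claw":-1}])

```text
time: 10.5
tcp_pos: [490.3, -116.2, 142.1]
orientation: [-90.0, 0.0, 2.3]
wrist_force: [-0.6, -0.6, 0.5]
opening: 0.0
```

Emit:
servo_tool(increments=[{"dx":0,"dy":0.1,"dz":0,"rx":0,"ry":0,"rz":0,"claw":-1},{"dx":0,"dy":0.2,"dz":0.05,"rx":0,"ry":0,"rz":0,"claw":-1},{"dx":0,"dy":0.3,"dz":0.1,"rx":0,"ry":0,"rz":0,"claw":-1},{"dx":0,"dy":0.3,"dz":0.1,"rx":0,"ry":0,"rz":0,"claw":-1}])

```text
time: 11.0
tcp_pos: [490.6, -116.0, 141.0]
orientation: [-90.1, -0.0, 2.3]
wrist_force: [-3.6, -0.7, 15.6]
opening: 0.2
```

Emit:
servo_tool(increments=[{"dx":0,"dy":0.3,"dz":0.1,"rx":0,"ry":0,"rz":0,"claw":-1},{"dx":0,"dy":0.3,"dz":0.1,"rx":0,"ry":0,"rz":0,"claw":-1},{"dx":0,"dy":-1.5,"dz":0.1,"rx":0,"ry":0,"rz":0,"claw":-1},{"dx":0,"dy":-6,"dz":2,"rx":0,"ry":0,"rz":0,"claw":-1},{"dx":0,"dy":-10,"dz":8,"rx":0,"ry":0,"rz":0,"claw":0},{"dx":0,"dy":-10,"dz":14,"rx":0,"ry":0,"rz":0,"claw":0},{"dx":0,"dy":-10,"dz":14,"rx":0,"ry":0,"rz":0,"claw":0}])

```text
time: 11.88
tcp_pos: [485.0, 30.3, 240.5]
orientation: [-89.9, -0.2, 2.8]
wrist_force: [0.7, 0.1, -0.7]
opening: 42.9
```

```bash
python3 go.py; cat > m4.py <<'E'
from h import *
from scipy.optimize import least_squares
f=grab('scene','s7.png'); g2=grab('top','t7.png'); g3=grab('wrist','w7.png')
i=cv2.imread('pics/s7.png')[150:300,150:350]; i=cv2.resize(i,(400,300))
j=cv2.imread('pics/w7.png'); k=cv2.imread('pics/t7.png')[230:320,330:480]
cv2.imwrite('pics/c7.png',np.vstack([np.hstack([i,cv2.resize(j,(400,300))]),cv2.resize(k,(800,480))[:300]]))
E
python3 m4.py
```

```text
now 11.88 [485.   30.3 240.5] [-89.88  -0.18   2.81] F [ 0.7  0.1 -0.7] open 42.9 j [ 10.  17. -24. 121.  10.  43. -17.]
```

View pics/c7.png

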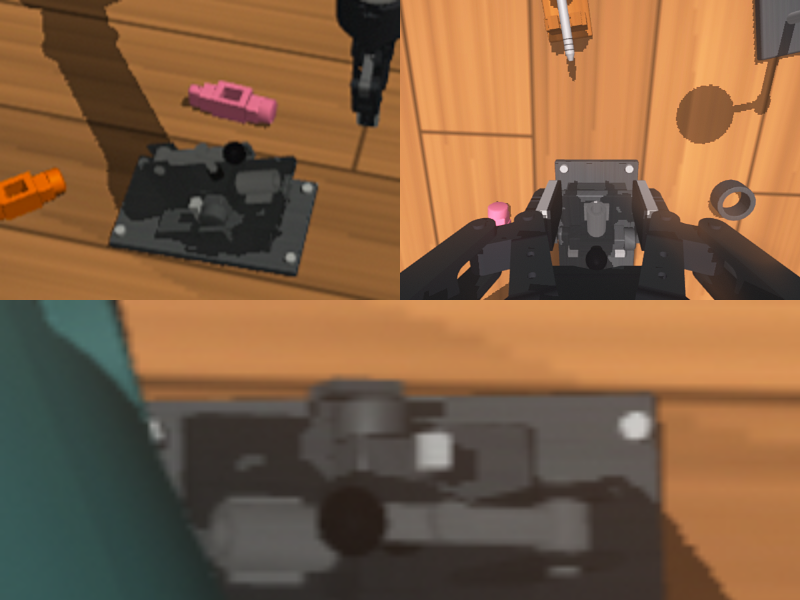

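View pics/w7.png

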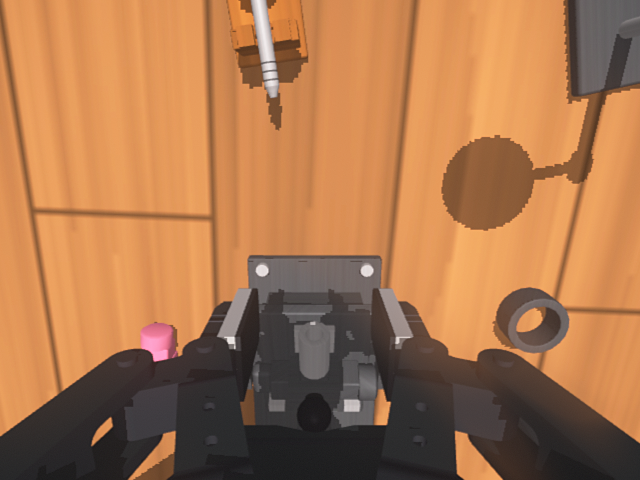

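```bash
python3 - <<'E'
from h import *
from scipy.optimize import least_squares
for n in ['scene','top','wrist']:
    f=load(n); w=cloud(f); hsv=cv2.cvtColor(f['pixels'],cv2.COLOR_RGB2HSV)
    m=(np.linalg.norm(w-[491,-115,130],axis=-1)<20)&(hsv[...,2]<45)&(w[...,2]>118)
    P=w[m]
    if len(P)<10: print(n,len(P)); continue
    g=least_squares(lambda x:np.linalg.norm(P-x,axis=1)-13,[491,-115,130],loss='soft_l1');k=g.x
    print(n,len(P),k.round(1),np.abs(g.fun).mean().round(2))
E
python3 go.py 416 299 200 -79.4
```

```text
scene 99 [ 488.4 -116.7  131.4] 1.49
top 121 [ 490.7 -116.   130.4] 1.25
wrist 1006 [ 490.4 -117.3  128.8] 0.42
now 12.03 [484.4  24.3 238.9] [-9.004e+01  4.000e-02  2.310e+00] F [-0.4 -0.6 -0.8] open 42.7 j [ 11.  17. -23. 121.  10.  43. -17.]
[-5.726  3.876 27.731] [ 0.0006 -0.1447 -0.0008]
```

```bash
python3 go.py 421.5 266 130 -79.5
```

```text
now 12.03 [484.4  24.3 238.9] [-9.004e+01  4.000e-02  2.310e+00] F [-0.4 -0.6 -0.8] open 42.7 j [ 11.  17. -23. 121.  10.  43. -17.]
[-5.304 10.878 24.416] [ 0.0006 -0.143  -0.0008]
```

Emit:
servo_tool(increments=[{"dx":-2.5,"dy":1,"dz":12,"rx":0,"ry":-0.07,"rz":0,"claw":0},{"dx":-2.5,"dy":1,"dz":12,"rx":0,"ry":-0.07,"rz":0,"claw":0},{"dx":-5.3,"dy":6,"dz":24.4,"rx":0,"ry":-0.143,"rz":0,"claw":0},{"dx":-5.3,"dy":9,"dz":24.4,"rx":0,"ry":-0.143,"rz":0,"claw":0},{"dx":-5.3,"dy":10.9,"dz":24.4,"rx":0,"ry":-0.143,"rz":0,"claw":0},{"dx":-5.3,"dy":10.9,"dz":24.4,"rx":0,"ry":-0.143,"rz":0,"claw":0},{"dx":-5.3,"dy":10.9,"dz":24.4,"rx":0,"ry":-0.143,"rz":0,"claw":0}])

```text
time: 12.9
tcp_pos: [423.1, 264.3, 130.4]
orientation: [-90.1, 0.0, 10.3]
wrist_force: [0.1, 0.2, 0.9]
opening: 42.7
```

```bash
python3 go.py 421.5 266 34 -79.5; python3 - <<'E'
from h import *
f=grab('wrist','w8.png'); w=cloud(f); hsv=cv2.cvtColor(f['pixels'],cv2.COLOR_RGB2HSV)
m=(w[...,2]>40)&(w[...,2]<85)&(hsv[...,1]<60)&(hsv[...,2]>90)&(w[...,1]<330)&(w[...,1]>95)&(w[...,0]>395)&(w[...,0]<465)
P=w[m];c=P.mean(0);d=np.linalg.svd(P-c,full_matrices=False)[2][0];d*=-np.sign(d[1]);s=(P-c)@d
print(len(P),c.round(1),d.round(3),(c+d*s.min()).round(1),(c+d*s.max()).round(1),np.degrees(np.arctan2(d[1],d[0])))
perp=np.cross([0,0,1],d)
for a in np.arange(s.max()-150,s.max(),10):
    q=P[(s>=a)&(s<a+10)]
    if len(q)>3: e=q@perp-c@perp; print(int(a-s.max()),len(q),(e.max()-e.min()).round(1),((e.max()+e.min())/2).round(1),q[:,2].max().round(1),((c+a*d)[:2]).round(1))
E
```

```text
now 12.9 [423.1 264.3 130.4] [-9.009e+01  2.000e-02  1.030e+01] F [0.1 0.2 0.9] open 42.7 j [-20.  28. -23. 125.  22.  31. -49.]
[-0.128  9.636  0.21 ] [ 0.0016 -0.0035 -0.0003]
8676 [423.8 251.6  62.7] [ 0.182 -0.983 -0.014] [409.  331.3  63.9] [444.1 141.8  61.2] -79.51318290261095
-150 548 15.5 -0.1 65.1 [416.8 289.3]
-140 525 15.6 -0.1 64.8 [418.6 279.5]
-130 511 15.3 0.1 64.8 [420.4 269.6]
-120 477 15.5 0.1 64.8 [422.3 259.8]
-110 466 15.7 0.0 64.7 [424.1 250. ]
-100 437 15.3 -0.3 64.8 [425.9 240.2]
-90 434 15.5 -0.3 64.8 [427.7 230.3]
-80 830 28.4 -0.0 70.8 [429.5 220.5]
-70 712 28.4 -0.1 71.2 [431.4 210.7]
-60 104 10.3 0.1 68.5 [433.2 200.8]
-50 247 10.5 0.0 62.5 [435. 191.]
-40 248 10.6 -0.0 62.3 [436.8 181.2]
-30 227 10.1 -0.4 61.7 [438.6 171.3]
-20 232 11.0 -0.0 62.5 [440.5 161.5]
-10 173 10.3 0.2 61.8 [442.3 151.7]
```

View pics/w8.png

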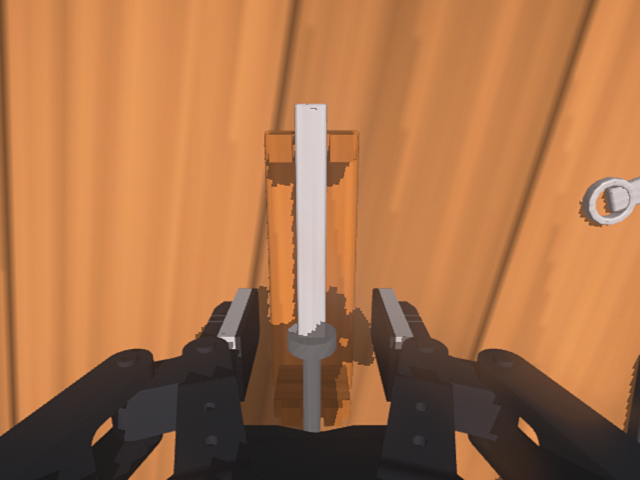

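Emit:
servo_tool(increments=[{"dx":-0.17,"dy":4,"dz":0.2,"rx":0,"ry":0,"rz":0,"claw":0},{"dx":-0.17,"dy":8,"dz":0.2,"rx":0,"ry":0,"rz":0,"claw":0},{"dx":-0.17,"dy":9.6,"dz":0.2,"rx":0,"ry":0,"rz":0,"claw":0},{"dx":-0.17,"dy":9.6,"dz":0.2,"rx":0,"ry":0,"rz":0,"claw":0},{"dx":-0.17,"dy":9.6,"dz":0.2,"rx":0,"ry":0,"rz":0,"claw":0}])

```text
time: 13.58
tcp_pos: [421.4, 267.8, 35.5]
orientation: [-90.0, -0.1, 10.4]
wrist_force: [-0.0, 0.2, -0.2]
opening: 42.4
```

```bash
python3 go.py 421.2 266 34 -79.5; python3 - <<'E'
from h import *
f=grab('wrist','w9.png')
E
```

```text
now 13.57 [421.4 267.8  35.5] [-89.96  -0.13  10.38] F [-0.   0.2 -0.2] open 42.4 j [-27.  37. -14. 127.  29.  18. -56.]
[-0.048  0.151 -0.173] [-0.0007 -0.0021  0.0024]
```

View pics/w9.png

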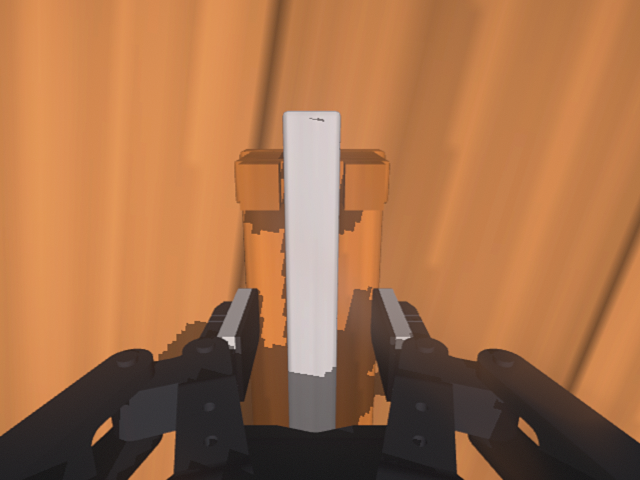

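Emit:
servo_tool(increments=[{"dx":-0.03,"dy":0.1,"dz":-0.15,"rx":0,"ry":0,"rz":0,"claw":-0.3},{"dx":-0.03,"dy":0.1,"dz":-0.15,"rx":0,"ry":0,"rz":0,"claw":-1},{"dx":-0.03,"dy":0.1,"dz":-0.15,"rx":0,"ry":0,"rz":0,"claw":-1},{"dx":-0.03,"dy":0.1,"dz":-0.15,"rx":0,"ry":0,"rz":0,"claw":-1},{"dx":-0.03,"dy":0.1,"dz":-0.15,"rx":0,"ry":0,"rz":0,"claw":-1},{"dx":-0.03,"dy":0.1,"dz":-0.15,"rx":0,"ry":0,"rz":0,"claw":-1}])

```text
time: 14.38
tcp_pos: [420.3, 266.4, 33.9]
orientation: [-90.0, -0.0, 10.5]
wrist_force: [-0.0, -1.4, 5.4]
opening: 15.2
```

```bash
python3 go.py
```

```text
now 14.38 [420.3 266.4  33.9] [-9.003e+01 -5.000e-02  1.047e+01] F [-0.  -1.4  5.4] open 15.2 j [-27.  38. -14. 128.  30.  18. -56.]
```

Emit:
servo_tool(increments=[{"dx":0,"dy":-2,"dz":0,"rx":0,"ry":0,"rz":0,"claw":-1},{"dx":0,"dy":-6,"dz":0,"rx":0,"ry":0,"rz":0,"claw":-1},{"dx":0,"dy":-11,"dz":0,"rx":0,"ry":0,"rz":0,"claw":-1},{"dx":0,"dy":-15,"dz":0,"rx":0,"ry":0,"rz":0,"claw":-1},{"dx":0,"dy":-15,"dz":0,"rx":0,"ry":0,"rz":0,"claw":-1},{"dx":0,"dy":-15,"dz":0,"rx":0,"ry":0,"rz":0,"claw":-1}])

```text
time: 15.12
tcp_pos: [419.1, 265.5, 182.3]
orientation: [-90.1, 0.1, 10.5]
wrist_force: [-0.5, 0.3, -3.3]
opening: 14.9
```

```bash
cat > tube.py <<'E'
from go import *
M=np.array([489.0,-69.8,91.3]); HEAD=-87.75
a=np.radians(HEAD);H=np.array([np.cos(a),np.sin(a),0]);t=np.radians(20)
X=H*np.cos(t)-np.array([0,0,np.sin(t)]);Z=H*np.sin(t)+np.array([0,0,np.cos(t)]);Y=np.cross(Z,X)
def tcp_for(tipx,dy=0,dz=0,off=21.1,L=160): return M+X*(tipx-L)+Y*dy+Z*dz-Z*off
if __name__=='__main__':
    import sys
    p0,R0,s=pose(); print(p0.round(1),np.round(s['orientation'],2),np.round(s['wrist_force'],1),round(float(s['opening']),1),np.round(s['joint_pos']),s['time'])
    g=p0+Z*21.1+X*160-M; print('tip in mouth frame',(g@X).round(1),(g@Y).round(1),(g@Z).round(1))
    for v in sys.argv[1:]:
        p=tcp_for(float(v)); print(v,p.round(1),*inc(p,tgtR(HEAD,20)))
E
python3 tube.py -40; python3 - <<'E'
from h import *
for n in ['scene','top','wrist']: f=grab(n,n[0]+'10.png')
i=cv2.imread('pics/s10.png')[150:300,300:500]; j=cv2.imread('pics/t10.png')[220:340,140:300]; k=cv2.imread('pics/w10.png')
cv2.imwrite('pics/c10.png',np.hstack([cv2.resize(i,(400,300)),cv2.resize(j,(400,300))]))
E
```

```text
[419.1 265.5 182.3] [-90.07   0.1   10.47] [-0.5  0.3 -3.3] 14.9 [-16.  24. -28. 123.  18.  37. -46.] 15.125
tip in mouth frame -188.5 -56.7 -8.9
-40 [481.3 125.2 139.9] [  3.574   4.254 -14.921] [ 0.3499  0.1418 -0.0267]
```

View pics/c10.png

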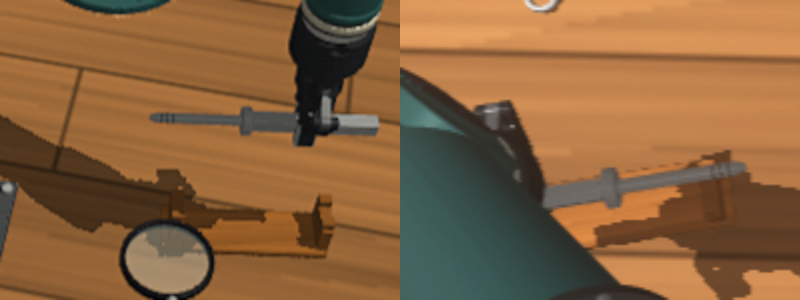

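View pics/w10.png

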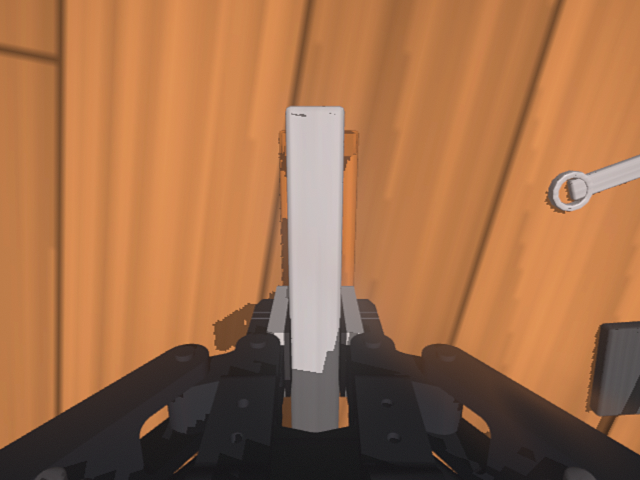

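Emit:
servo_tool(increments=[{"dx":1.2,"dy":1.0,"dz":-5,"rx":0.12,"ry":0.05,"rz":-0.01,"claw":-1},{"dx":2.4,"dy":2.5,"dz":-10,"rx":0.24,"ry":0.1,"rz":-0.02,"claw":-1},{"dx":3.57,"dy":4.25,"dz":-14.9,"rx":0.35,"ry":0.142,"rz":-0.027,"claw":-1},{"dx":3.57,"dy":4.25,"dz":-14.9,"rx":0.35,"ry":0.142,"rz":-0.027,"claw":-1},{"dx":3.57,"dy":4.25,"dz":-14.9,"rx":0.35,"ry":0.142,"rz":-0.027,"claw":-1},{"dx":3.57,"dy":4.25,"dz":-14.9,"rx":0.35,"ry":0.142,"rz":-0.027,"claw":-1}])

```text
time: 16.02
tcp_pos: [481.3, 129.0, 140.9]
orientation: [-69.9, -0.1, 2.5]
wrist_force: [0.1, -0.1, -2.7]
opening: 15.1
```

```bash
cat > chk.py <<'E'
import sys
from tube import *
p0,R0,s=pose(); print('t',s['time'],p0.round(1),np.round(s['orientation'],2),'F',np.round(s['wrist_force'],1),'op',round(float(s['opening']),1))
Rt=(R0.inv()*tgtR(HEAD,20)).as_rotvec(); print('rot err to target',Rt.round(4))
tag=sys.argv[1]; sys_views=sys.argv[2].split(',') if len(sys.argv)>2 else ['scene','top']
for n in sys_views:
    f=grab(n,f'{n[0]}{tag}.png'); w=cloud(f); hsv=cv2.cvtColor(f['pixels'],cv2.COLOR_RGB2HSV)
    q=(w-M); mx,my,mz=q@X,q@Y,q@Z
    m=(hsv[...,1]<70)&(hsv[...,2]>70)&(abs(my)<30)&(abs(mz)<30)&(mx>-170)&(mx<0)
    # predicted from kinematics: grip on axis; report shank/handle lateral mids per station
    for lo,hi in [(-170,-145),(-132,-110),(-110,-90),(-90,-70),(-70,-55),(-55,-38),(-38,-20),(-20,-5)]:
        k=m&(mx>=lo)&(mx<hi)
        if k.sum()>5: print(n,lo,k.sum(),'y mid',((np.percentile(my[k],2)+np.percentile(my[k],98))/2).round(1),'w',(np.ptp(my[k])).round(1),'z max',np.percentile(mz[k],97).round(1),'zmed',np.median(mz[k]).round(1))
    if m.sum(): print(n,'xmax',np.percentile(mx[m],99.5).round(1))
E
python3 chk.py 11; python3 - <<'E'
import cv2,numpy as np
i=cv2.imread('pics/s11.png')[180:300,200:440]; j=cv2.imread('pics/t11.png')[230:320,250:430]
cv2.imwrite('pics/c11.png',np.vstack([cv2.resize(i,(600,300)),cv2.resize(j,(600,300))]))
E
```

```text
t 16.025 [481.3 129.  140.9] [-69.89  -0.1    2.52] F [ 0.1 -0.1 -2.7] op 15.1
rot err to target [-0.0019  0.0049 -0.    ]
scene -170 88 y mid 2.8 w 25.0 z max 16.8 zmed 7.5
scene -132 42 y mid 2.1 w 9.6 z max 8.5 zmed 4.1
scene -110 36 y mid 1.7 w 10.2 z max 9.1 zmed 4.5
scene -90 37 y mid 2.5 w 10.6 z max 8.6 zmed 2.8
scene -70 14 y mid 2.2 w 10.6 z max 8.8 zmed 3.4
scene -55 11 y mid 2.2 w 5.8 z max 5.0 zmed 2.6
scene xmax -17.2
```

View pics/c11.png

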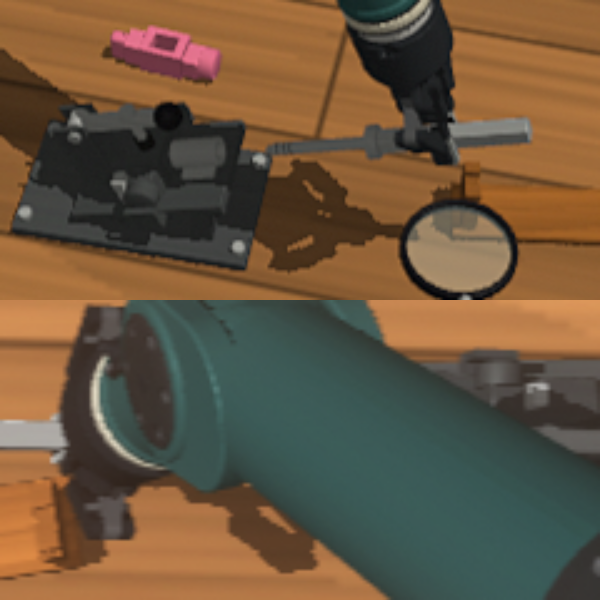

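```bash
cat > fit.py <<'E'
from tube import *
from scipy.optimize import least_squares
f=load('scene'); w=cloud(f); hsv=cv2.cvtColor(f['pixels'],cv2.COLOR_RGB2HSV)
q=w-M; c=np.stack([q@X,q@Y,q@Z],-1)
def line(lo,hi,r,vmin,free=True,lim=25,smax=70):
    m=(hsv[...,1]<smax)&(hsv[...,2]>vmin)&(abs(c[...,1])<lim)&(abs(c[...,2])<lim)&(c[...,0]>lo)&(c[...,0]<hi)
    P=c[m]; mid=(lo+hi)/2
    fn=lambda p:np.hypot(P[:,1]-p[0]-p[2]*(P[:,0]-mid),P[:,2]-p[1]-p[3]*(P[:,0]-mid))-r
    if free: g=least_squares(fn,[0,0,0,0],loss='soft_l1')
    else: g=least_squares(lambda p:fn([p[0],p[1],0,0]),[0,0],loss='soft_l1')
    print(lo,hi,'n',m.sum(),'y,z',g.x[:2].round(2),'slope',g.x[2:].round(3),'res',abs(g.fun).mean().round(2)); return g.x
import sys
lo,hi=float(sys.argv[1]),float(sys.argv[2])
line(lo,hi,5.5,70,True,14); line(lo,hi,5.5,70,False,14)
line(4,42,13,60,False,16)
E
python3 fit.py -128 -48; python3 - <<'E'
from tube import *
# tip pixel check
p0,R0,s=pose(); g=p0+Z*21.1-M; print('grip in frame',g@X,g@Y,g@Z)
f=load('scene')
for x in (-36,-40,0):
    P=M+X*x; pc=np.linalg.inv(f['E'])@np.append(P,1); print(x,f['fx']*pc[0]/pc[2]+f['cx'],f['fy']*pc[1]/pc[2]+f['cy'])
E
```

```text
-128.0 -48.0 n 128 y,z [0.2  0.96] slope [-0.013 -0.017] res 1.78
-128.0 -48.0 n 128 y,z [0.15 1.21] slope [] res 1.8
4 42 n 218 y,z [-0.61 -0.75] slope [] res 2.28
grip in frame -204.39502865563998 0.21559770319132393 -0.1511632830617272
-36 302.8089602293153 239.62944096968116
-40 304.4833365666235 239.51560530599522
0 287.904395112822 240.64275621081327
```

```bash
sed -i 's/tcp_for(float(v))/tcp_for(float(v),-0.2,-0.6)/' tube.py; python3 tube.py -8 8 25
```

```text
[481.4 129.4 141.2] [-69.91  -0.15   2.58] [-0.  -0.3 -3. ] 15.1 [ 23.  32. -42. 126.   3.  25. -13.] 16.125
tip in mouth frame -44.4 0.2 -0.2
-8 [482.3  95.4 128.4] [-0.065  0.039 -3.639] [-0.0016  0.0063  0.0005]
8 [482.9  80.3 122.9] [-0.075  0.036 -5.239] [-0.0016  0.0063  0.0005]
25 [483.5  64.4 117.1] [-0.085  0.034 -6.939] [-0.0016  0.0063  0.0005]
```

Emit:
servo_tool(increments=[{"dx":-0.06,"dy":0.04,"dz":-2,"rx":0,"ry":0.005,"rz":0,"claw":-1},{"dx":-0.06,"dy":0.04,"dz":-3.6,"rx":0,"ry":0.005,"rz":0,"claw":-1},{"dx":-0.06,"dy":0.04,"dz":-3.6,"rx":0,"ry":0.005,"rz":0,"claw":-1},{"dx":-0.06,"dy":0.04,"dz":-3.6,"rx":0,"ry":0.005,"rz":0,"claw":-1}])

```text
time: 16.62
tcp_pos: [483.0, 92.7, 127.9]
orientation: [-69.9, 0.0, 1.9]
wrist_force: [-0.2, -0.2, -3.2]
opening: 15.3
```

```bash
python3 tube.py 8 20; python3 chk.py 12 scene; python3 fit.py -95 -15;  python3 - <<'E'
import cv2,numpy as np
i=cv2.imread('pics/s12.png')[190:290,220:400]
cv2.imwrite('pics/c12.png',cv2.resize(i,(800,450),interpolation=cv2.INTER_CUBIC))
E
```

```text
[483.   92.7 127.9] [-69.89   0.     1.94] [-0.2 -0.2 -3.2] 15.3 [ 27.  34. -41. 126.   4.  24. -10.] 16.625
tip in mouth frame -5.4 0.4 -0.1
8 [482.9  80.3 122.9] [-0.051  0.044 -1.336] [-0.0019 -0.0051  0.0018]
20 [483.3  69.1 118.8] [-0.044  0.042 -2.536] [-0.0019 -0.0051  0.0018]
t 16.625 [483.   92.7 127.9] [-69.89   0.     1.94] F [-0.2 -0.2 -3.2] op 15.3
rot err to target [-0.0019 -0.0051  0.0018]
scene -132 58 y mid 2.2 w 26.2 z max 15.1 zmed 7.4
scene -110 62 y mid 5.5 w 22.1 z max 17.6 zmed 8.7
scene -90 37 y mid 1.5 w 8.0 z max 10.3 zmed 4.6
scene -70 26 y mid 2.0 w 9.6 z max 6.3 zmed 3.6
scene -55 30 y mid 1.5 w 11.7 z max 8.7 zmed 4.5
scene -38 21 y mid 1.3 w 7.1 z max 9.2 zmed 3.9
scene -20 8 y mid 2.3 w 8.7 z max 6.5 zmed 2.8
scene xmax -0.1
-95.0 -15.0 n 126 y,z [-1.63  1.38] slope [-0.015  0.003] res 1.7
-95.0 -15.0 n 126 y,z [-1.62  1.34] slope [] res 1.7
4 42 n 221 y,z [-0.76 -0.31] slope [] res 2.42
```

View pics/c12.png

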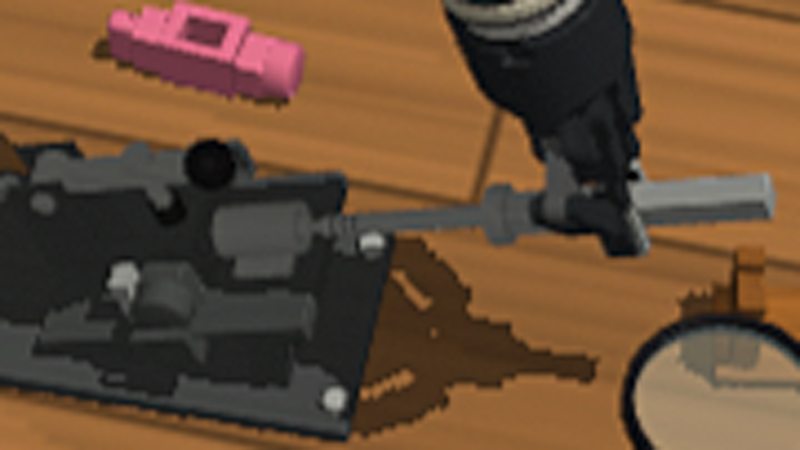

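Emit:
servo_tool(increments=[{"dx":-0.05,"dy":0.04,"dz":-0.6,"rx":0,"ry":-0.005,"rz":0,"claw":-1},{"dx":-0.05,"dy":0.04,"dz":-1.2,"rx":0,"ry":-0.005,"rz":0,"claw":-1},{"dx":-0.05,"dy":0.04,"dz":-1.8,"rx":0,"ry":-0.005,"rz":0,"claw":-1},{"dx":-0.05,"dy":0.04,"dz":-1.8,"rx":0,"ry":-0.005,"rz":0,"claw":-1}])

```text
time: 17.18
tcp_pos: [483.0, 75.3, 121.1]
orientation: [-69.9, -0.1, 2.2]
wrist_force: [-0.1, 0.1, -3.7]
opening: 15.5
```

```bash
python3 tube.py 30;python3 chk.py 13 scene;python3 fit.py -75 -15;  python3 - <<'E'
import cv2,numpy as np
i=cv2.imread('pics/s13.png')[190:290,220:400]
cv2.imwrite('pics/c13.png',cv2.resize(i,(800,450),interpolation=cv2.INTER_CUBIC))
E
```

```text
[483.   75.3 121.1] [-69.92  -0.07   2.17] [-0.1  0.1 -3.7] 15.5 [ 29.  35. -41. 127.   5.  24.  -9.] 17.175
tip in mouth frame 13.3 -0.3 -0.6
30 [483.7  59.7 115.4] [ 0.012 -0.004 -1.667] [-0.0015 -0.0009  0.0016]
t 17.175 [483.   75.3 121.1] [-69.92  -0.07   2.17] F [-0.1  0.1 -3.7] op 15.5
rot err to target [-0.0015 -0.0009  0.0016]
scene -170 89 y mid 0.3 w 30.8 z max 18.6 zmed 7.0
scene -110 56 y mid 4.0 w 20.7 z max 17.5 zmed 6.7
scene -90 55 y mid 6.2 w 18.7 z max 17.5 zmed 7.4
scene -70 25 y mid 1.6 w 6.6 z max 8.1 zmed 3.1
scene -55 31 y mid 1.7 w 10.9 z max 9.1 zmed 4.6
scene -38 28 y mid 1.8 w 11.9 z max 8.6 zmed 3.8
scene -20 18 y mid 2.6 w 10.2 z max 8.4 zmed 3.2
scene xmax -0.9
-75.0 -15.0 n 101 y,z [-2.    1.42] slope [-0.007 -0.022] res 1.67
-75.0 -15.0 n 101 y,z [-2.04  1.41] slope [] res 1.67
4 42 n 214 y,z [-1.07 -0.57] slope [] res 2.25
```

View pics/c13.png

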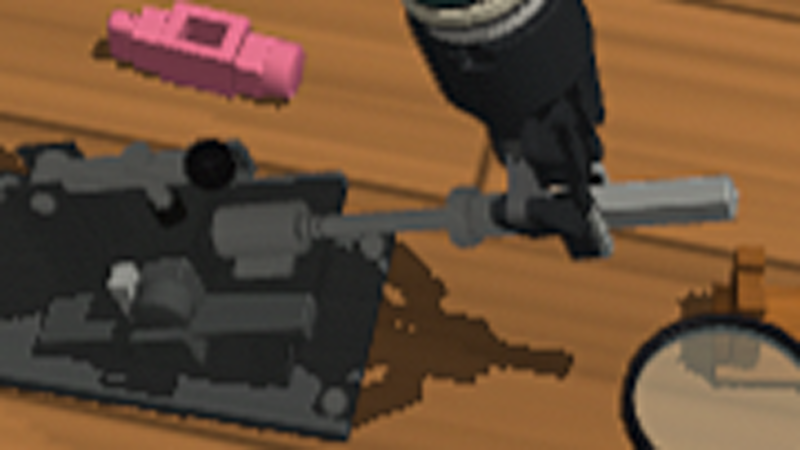

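Emit:
servo_tool(increments=[{"dx":0,"dy":0,"dz":-0.7,"rx":0,"ry":0,"rz":0,"claw":-1},{"dx":0,"dy":0,"dz":-1.4,"rx":0,"ry":0,"rz":0,"claw":-1},{"dx":0,"dy":0,"dz":-2.1,"rx":0,"ry":0,"rz":0,"claw":-1},{"dx":0,"dy":0,"dz":-2.1,"rx":0,"ry":0,"rz":0,"claw":-1}])

```text
time: 17.73
tcp_pos: [483.8, 55.5, 113.8]
orientation: [-69.9, -0.1, 2.2]
wrist_force: [-0.4, 0.5, -2.6]
opening: 15.0
```

```bash
python3 tube.py 65; python3 -c "
from h import *;print(sensors.read_state()['ft_torque'])"
```

```text
[483.8  55.5 113.8] [-6.992e+01 -6.000e-02  2.160e+00] [-0.4  0.5 -2.6] 15.0 [ 31.  36. -41. 126.   5.  24.  -7.] 17.725
tip in mouth frame 34.5 -0.3 -0.7
65 [485.   26.8 103.4] [ 0.015 -0.01  -3.053] [-0.0014 -0.0011  0.0015]
[-0.48895178 -0.0016456  -0.06180803]
```

Emit:
servo_tool(increments=[{"dx":0.01,"dy":0,"dz":-1,"rx":0,"ry":0,"rz":0,"claw":-1},{"dx":0.01,"dy":0,"dz":-2,"rx":0,"ry":0,"rz":0,"claw":-1},{"dx":0.01,"dy":0,"dz":-3,"rx":0,"ry":0,"rz":0,"claw":-1},{"dx":0.01,"dy":0,"dz":-4,"rx":0,"ry":0,"rz":0,"claw":-1},{"dx":0.01,"dy":0,"dz":-4,"rx":0,"ry":0,"rz":0,"claw":-1}])

```text
time: 18.35
tcp_pos: [485.4, 17.6, 99.9]
orientation: [-69.9, -0.1, 2.1]
wrist_force: [-0.1, -0.1, -2.8]
opening: 14.9
```

```bash
python3 tube.py 95; python3 chk.py 14 scene>/dev/null; python3 - <<'E'
import cv2,numpy as np
i=cv2.imread('pics/s14.png')[190:290,220:400]
cv2.imwrite('pics/c14.png',cv2.resize(i,(800,450),interpolation=cv2.INTER_CUBIC))
E
```

```text
[485.4  17.6  99.9] [-6.992e+01 -6.000e-02  2.130e+00] [-0.1 -0.1 -2.8] 14.9 [ 34.  37. -40. 126.   7.  25.  -4.] 18.35
tip in mouth frame 74.8 -0.2 -0.7
95 [486.1  -1.4  93.1] [ 0.003 -0.014 -2.019] [-0.0015 -0.0017  0.0017]
```

View pics/c14.png

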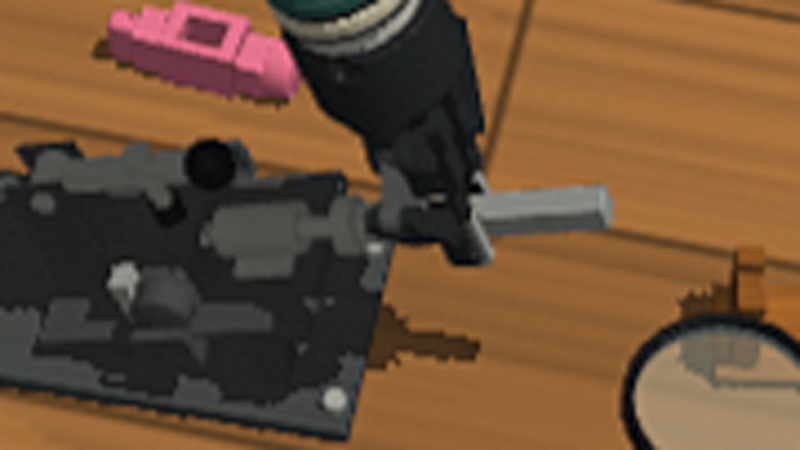

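Emit:
servo_tool(increments=[{"dx":0.01,"dy":0,"dz":-0.8,"rx":0,"ry":0,"rz":0,"claw":-1},{"dx":0.01,"dy":0,"dz":-1.4,"rx":0,"ry":0,"rz":0,"claw":-1},{"dx":0.01,"dy":0,"dz":-1.7,"rx":0,"ry":0,"rz":0,"claw":-1},{"dx":0.01,"dy":0,"dz":-1.9,"rx":0,"ry":0,"rz":0,"claw":-1},{"dx":0.01,"dy":0,"dz":-1.9,"rx":0,"ry":0,"rz":0,"claw":-1}])

```text
time: 19.02
tcp_pos: [486.2, 1.0, 93.9]
orientation: [-69.9, -0.1, 2.2]
wrist_force: [0.3, 0.7, -3.1]
opening: 15.2
```

Emit:
servo_tool(increments=[{"dx":0,"dy":0,"dz":-0.1,"rx":0,"ry":0,"rz":0,"claw":-1},{"dx":0,"dy":0,"dz":-0.2,"rx":0,"ry":0,"rz":0,"claw":-1},{"dx":0,"dy":0,"dz":-0.3,"rx":0,"ry":0,"rz":0,"claw":-1},{"dx":0,"dy":0,"dz":-0.3,"rx":0,"ry":0,"rz":0,"claw":-1}])

```text
time: 19.52
tcp_pos: [486.3, -1.7, 92.9]
orientation: [-69.9, -0.1, 2.2]
wrist_force: [0.3, -0.3, -2.8]
opening: 15.1
```

```bash
python3 tube.py 95; python3 chk.py 15 scene>/dev/null; python3 - <<'E'
import cv2,numpy as np
i=cv2.imread('pics/s15.png')[200:270,230:350]
cv2.imwrite('pics/c15.png',cv2.resize(i,(800,467),interpolation=cv2.INTER_CUBIC))
E
```

```text
[486.3  -1.7  92.9] [-69.9   -0.1    2.25] [ 0.3 -0.3 -2.8] 15.1 [ 36.  38. -40. 126.   8.  25.  -2.] 19.525
tip in mouth frame 95.5 -0.0 -0.7
95 [486.1  -1.4  93.1] [-0.017 -0.014  0.047] [-0.0017  0.0006  0.0016]
```

View pics/c15.png

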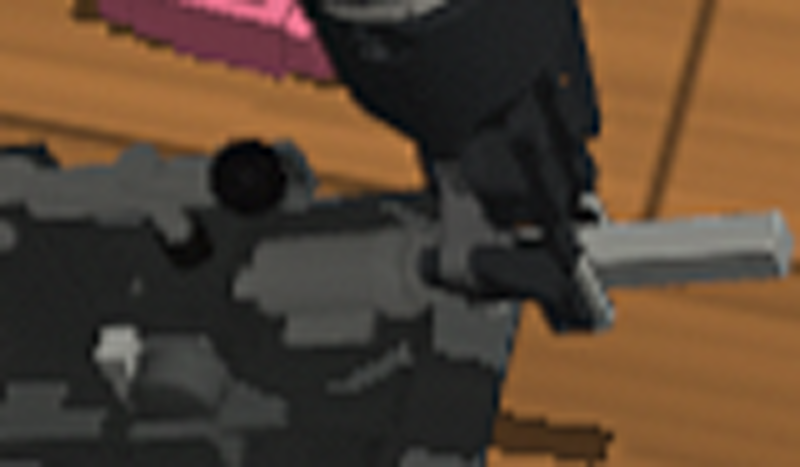

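Nearly there; press on in 1 mm steps until contact force.

Emit:
servo_tool(increments=[{"dx":0,"dy":0,"dz":-0.1,"rx":0,"ry":0,"rz":0,"claw":-1},{"dx":0,"dy":0,"dz":-0.2,"rx":0,"ry":0,"rz":0,"claw":-1},{"dx":0,"dy":0,"dz":-0.2,"rx":0,"ry":0,"rz":0,"claw":-1}])

```text
time: 19.95
tcp_pos: [486.3, -1.8, 92.7]
orientation: [-69.8, -0.1, 2.3]
wrist_force: [-0.7, 5.4, -0.1]
opening: 15.3
```

Emit:
servo_tool(increments=[{"dx":0,"dy":0,"dz":-0.1,"rx":0,"ry":0,"rz":0,"claw":-1},{"dx":0,"dy":0,"dz":-0.15,"rx":0,"ry":0,"rz":0,"claw":-1},{"dx":0,"dy":0,"dz":-0.15,"rx":0,"ry":0,"rz":0,"claw":-1},{"dx":0,"dy":0,"dz":-0.15,"rx":0,"ry":0,"rz":0,"claw":-1}])

```text
time: 20.45
tcp_pos: [486.2, -1.8, 92.7]
orientation: [-69.7, -0.1, 2.4]
wrist_force: [-2.0, 8.5, 1.7]
opening: 14.8
```

```bash
python3 tube.py 95; python3 chk.py 16 scene>/dev/null; python3 - <<'E'
import cv2,numpy as np
from h import *
i=cv2.imread('pics/s16.png')[200:270,230:350]
cv2.imwrite('pics/c16.png',cv2.resize(i,(800,467),interpolation=cv2.INTER_CUBIC))
f=grab('wrist','w16.png')
E
```

```text
[486.2  -1.8  92.7] [-69.72  -0.12   2.41] [-2.   8.5  1.7] 14.8 [ 36.  38. -40. 126.   8.  25.  -2.] 20.45
tip in mouth frame 95.6 -0.1 -0.8
95 [486.1  -1.4  93.1] [-0.008 -0.025  0.057] [-0.0049  0.0033  0.001 ]
```

View pics/c16.png

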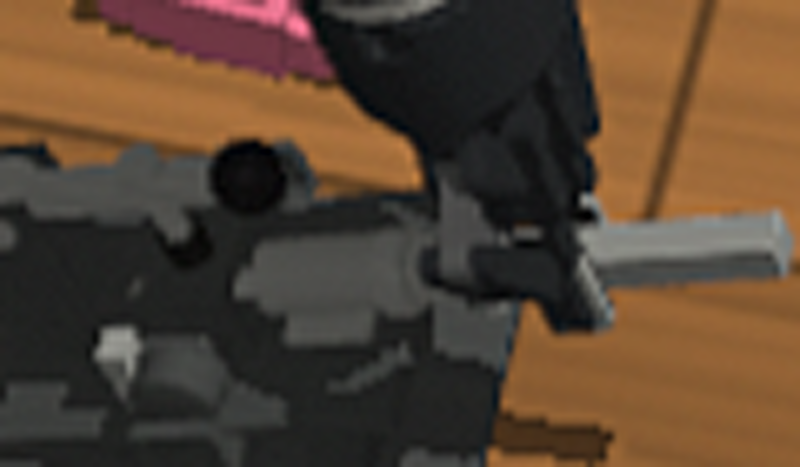

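View pics/w16.png

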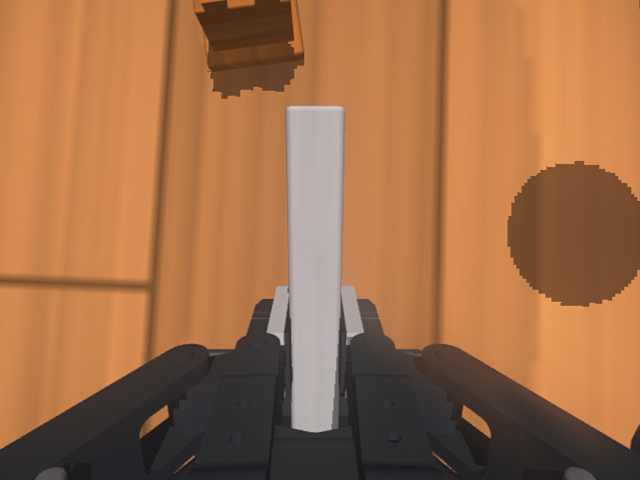

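Emit:
servo_tool(increments=[{"dx":0,"dy":0,"dz":0.5,"rx":0,"ry":0,"rz":0,"claw":-1},{"dx":0,"dy":0,"dz":1.5,"rx":0,"ry":0,"rz":0,"claw":-1},{"dx":0,"dy":0,"dz":3,"rx":0,"ry":0,"rz":0,"claw":-1},{"dx":0,"dy":0,"dz":4.5,"rx":0,"ry":0,"rz":0,"claw":-1},{"dx":0,"dy":0,"dz":6,"rx":0,"ry":0,"rz":0,"claw":-1},{"dx":0,"dy":0,"dz":7.5,"rx":0,"ry":0,"rz":0,"claw":-1},{"dx":0,"dy":0,"dz":9,"rx":0,"ry":0,"rz":0,"claw":-1},{"dx":0,"dy":0,"dz":10.5,"rx":0,"ry":0,"rz":0,"claw":-1},{"dx":0,"dy":0,"dz":12,"rx":0,"ry":0,"rz":0,"claw":-1},{"dx":0,"dy":0,"dz":13.5,"rx":0,"ry":0,"rz":0,"claw":-1},{"dx":0,"dy":0,"dz":14.5,"rx":0,"ry":0,"rz":0,"claw":-1},{"dx":0,"dy":0,"dz":14.5,"rx":0,"ry":0,"rz":0,"claw":-1}])

```text
time: 22.05
tcp_pos: [481.0, 132.0, 141.9]
orientation: [-69.9, -0.1, 2.3]
wrist_force: [0.3, -0.2, -3.4]
opening: 14.9
```

```bash
python3 tube.py; python3 chk.py 17 scene,top>/dev/null; python3 fit.py -124 -44; python3 - <<'E'
import cv2,numpy as np
i=cv2.imread('pics/s17.png')[180:300,200:440]
cv2.imwrite('pics/c17.png',cv2.resize(i,(800,400),interpolation=cv2.INTER_CUBIC))
from h import *
# lens centre: ring pts from first frames, recompute by ellipse of ring outer contour in each view, rays onto z=250
for n in ['scene','top']:
    p=cv2.cvtColor(cv2.imread(f'pics/{n}0.png'),cv2.COLOR_BGR2HSV); f=load(n)
    b={'scene':(255,305,355,412),'top':(144,198,226,286)}[n]
    m=np.zeros((480,640),np.uint8); m[b[0]:b[1],b[2]:b[3]]=(p[b[0]:b[1],b[2]:b[3],2]<55)*255
    c=max(cv2.findContours(m,cv2.RETR_EXTERNAL,cv2.CHAIN_APPROX_NONE)[0],key=cv2.contourArea)
    e=cv2.fitEllipse(cv2.convexHull(c)); print(n,e,onplane(f,*e[0],250).round(1))
E
```

```text
[481.  132.  141.9] [-69.9   -0.15   2.34] [ 0.3 -0.2 -3.4] 14.9 [ 23.  32. -42. 126.   3.  24. -14.] 22.05
tip in mouth frame -47.0 -0.0 -0.4
-124.0 -44.0 n 115 y,z [0.12 1.16] slope [ 0.023 -0.029] res 1.71
-124.0 -44.0 n 115 y,z [-0.56  1.79] slope [] res 1.71
4 42 n 220 y,z [-1.03 -0.08] slope [] res 2.09
scene ((383.012939453125, 278.7774963378906), (44.202232360839844, 47.04115676879883), 125.52825164794922) [648.3 153.3 250. ]
top ((259.1506652832031, 178.37757873535156), (29.386659622192383, 38.554622650146484), 56.14864730834961) [640.  144.4 250. ]
```

View pics/c17.png

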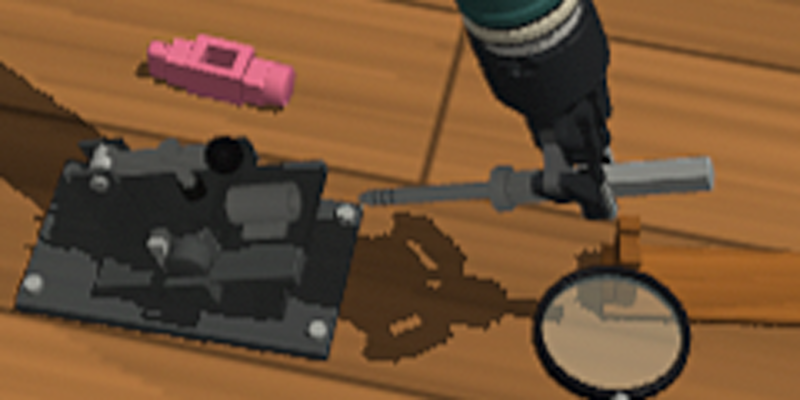

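```bash
python3 go.py 480 313 179 -87.75 0
```

```text
now 22.15 [480.9 130.6 141.3] [-69.93  -0.08   2.23] F [-0.3 -0.7 -2.5] open 14.9 j [ 23.  32. -42. 126.   3.  24. -14.]
[ 0.623  2.713 18.416] [-3.502e-01 -1.000e-04  1.400e-03]
```

Emit:
servo_tool(increments=[{"dx":0.2,"dy":0.5,"dz":4,"rx":-0.06,"ry":0,"rz":0,"claw":-1},{"dx":0.3,"dy":1,"dz":8,"rx":-0.15,"ry":0,"rz":0,"claw":-1},{"dx":0.5,"dy":2,"dz":13,"rx":-0.25,"ry":0,"rz":0,"claw":-1},{"dx":0.6,"dy":2.7,"dz":17,"rx":-0.35,"ry":0,"rz":0,"claw":-1},{"dx":0.6,"dy":2.7,"dz":18.4,"rx":-0.35,"ry":0,"rz":0,"claw":-1},{"dx":0.6,"dy":2.7,"dz":18.4,"rx":-0.35,"ry":0,"rz":0,"claw":-1},{"dx":0.6,"dy":2.7,"dz":18.4,"rx":-0.35,"ry":0,"rz":0,"claw":-1}])

```text
time: 23.02
tcp_pos: [480.0, 309.5, 178.3]
orientation: [-90.1, 0.0, 2.0]
wrist_force: [0.6, -0.7, -3.0]
opening: 15.0
```

```bash
python3 go.py 643.7 313.4 179 -87.75 0; python3 - <<'E'
from h import *
for n in ['scene','top']: grab(n,n[0]+'18.png')
i=cv2.imread('pics/s18.png')[180:360,300:540]; j=cv2.imread('pics/t18.png')[100:340,120:440]
cv2.imwrite('pics/c18.png',np.hstack([cv2.resize(i,(400,300)),cv2.resize(j,(400,300))]))
E
```

```text
now 23.02 [480.  309.5 178.3] [-9.011e+01  2.000e-02  2.020e+00] F [ 0.6 -0.7 -3. ] open 15.0 j [-23.  28. -20. 114.  14.  40. -49.]
[16.372 -0.072 -0.19 ] [ 0.002  -0.004  -0.0003]
```

View pics/c18.png

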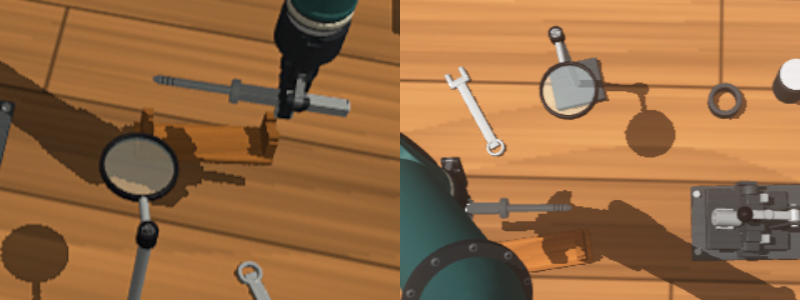

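Emit:
servo_tool(increments=[{"dx":4,"dy":-0.1,"dz":0,"rx":0,"ry":0,"rz":0,"claw":-1},{"dx":8,"dy":-0.1,"dz":-0.1,"rx":0,"ry":0,"rz":0,"claw":-1},{"dx":12,"dy":-0.1,"dz":-0.2,"rx":0,"ry":0,"rz":0,"claw":-1},{"dx":15,"dy":-0.1,"dz":-0.2,"rx":0,"ry":0,"rz":0,"claw":-1},{"dx":16.4,"dy":-0.1,"dz":-0.2,"rx":0,"ry":0,"rz":0,"claw":-1},{"dx":16.4,"dy":-0.1,"dz":-0.2,"rx":0,"ry":0,"rz":0,"claw":-1},{"dx":16.4,"dy":-0.1,"dz":-0.2,"rx":0,"ry":0,"rz":0,"claw":-1},{"dx":16.4,"dy":-0.1,"dz":-0.2,"rx":0,"ry":0,"rz":0,"claw":-1}])

```text
time: 24.12
tcp_pos: [642.2, 318.1, 180.7]
orientation: [-90.0, -0.0, 2.3]
wrist_force: [0.3, 0.2, -3.0]
opening: 15.0
```

```bash
python3 go.py; python3 - <<'E'
from h import *
for n in ['scene','top']: grab(n,n[0]+'19.png')
i=cv2.imread('pics/s19.png')[180:400,310:550]; j=cv2.imread('pics/t19.png')[100:340,120:480]
cv2.imwrite('pics/c19.png',np.vstack([cv2.resize(i,(400,300)),cv2.resize(j,(600,400))[:300,:400]]) if 0 else np.hstack([cv2.resize(i,(400,400)),cv2.resize(j,(400,400))]))
f=load('top'); print('lens top',onplane(f,254.6,172,250).round(1))
for n in ['scene','top']:
    f=load(n); w=cloud(f); hsv=cv2.cvtColor(f['pixels'],cv2.COLOR_RGB2HSV)
    m=(w[...,2]>180)&(w[...,2]<222)&(abs(w[...,0]-650)<40)&(w[...,1]>120)&(w[...,1]<290)&(hsv[...,1]<90)
    P=w[m]; print(n,len(P))
    if len(P)>20:
        print(P.min(0).round(1),P.max(0).round(1))
        for a in range(120,290,15):
            k=P[(P[:,1]>=a)&(P[:,1]<a+15)]
            if len(k)>2: print(a,len(k),k.mean(0).round(1),k[:,2].max().round(1))
E
```

```text
now 24.12 [642.2 318.1 180.7] [-8.996e+01 -4.000e-02  2.340e+00] F [ 0.3  0.2 -3. ] open 15.0 j [-18.  37. -19.  95.  15.  50. -40.]
lens top [651.8 153.3 250. ]
scene 431
[634.3 186.4 194.4] [660.3 289.8 220.3]
180 19 [649.8 191.1 205.9] 210.9
195 40 [649.  202.6 206.6] 213.1
210 42 [648.2 217.7 206.4] 210.9
225 43 [647.8 232.7 207. ] 213.6
240 66 [648.1 249.6 208.8] 220.3
255 101 [649.1 261.6 210.6] 219.9
270 90 [646.5 277.3 208.3] 214.8
285 30 [646.2 287.5 208.1] 213.8
top 264
[631.8 199.6 193.6] [657.3 275.5 221.1]
195 27 [645.9 205.6 207.2] 211.5
210 47 [646.1 217.6 207.5] 214.0
225 45 [645.4 232.3 207.9] 214.0
240 76 [643.7 250.1 208.9] 219.2
255 63 [644.1 260.4 214.9] 221.1
270 6 [649.5 272.6 210. ] 213.6
```

View pics/c19.png

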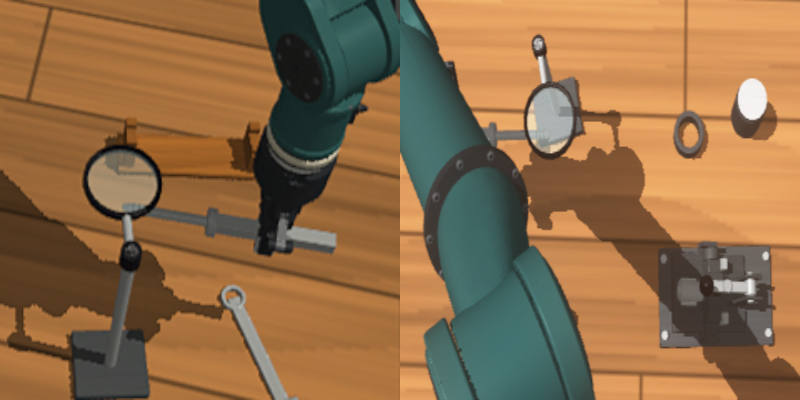

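Emit:
servo_tool(increments=[{"dx":0.1,"dy":0,"dz":-0.2,"rx":0,"ry":0,"rz":0,"claw":-1},{"dx":0.2,"dy":0,"dz":-0.4,"rx":0,"ry":0,"rz":0,"claw":-1},{"dx":0.2,"dy":0,"dz":-0.4,"rx":0,"ry":0,"rz":0,"claw":-1},{"dx":0.2,"dy":0,"dz":-0.4,"rx":0,"ry":0,"rz":0,"claw":-1},{"dx":0.2,"dy":0,"dz":-0.4,"rx":0,"ry":0,"rz":0,"claw":-1},{"dx":0.2,"dy":0,"dz":-0.4,"rx":0,"ry":0,"rz":0,"claw":-1}])

```text
time: 24.98
tcp_pos: [645.8, 313.8, 180.7]
orientation: [-90.0, -0.1, 2.3]
wrist_force: [-0.0, 0.3, -3.4]
opening: 14.8
```

```bash
python3 go.py; python3 - <<'E'
from h import *
from scipy.optimize import least_squares
print(np.abs(sensors.read_state()['joint_vel']).max())
for n in ['scene','top']:
    f=grab(n,n[0]+'20.png'); w=cloud(f); hsv=cv2.cvtColor(f['pixels'],cv2.COLOR_RGB2HSV)
    m=(np.linalg.norm(w-[491,-115,130],axis=-1)<20)&(hsv[...,2]<45)&(w[...,2]>118)
    P=w[m]; g=least_squares(lambda x:np.linalg.norm(P-x,axis=1)-13,[491,-115,130],loss='soft_l1'); print(n,'knob',len(P),g.x.round(1))
i=cv2.imread('pics/s20.png')[180:300,190:390]; cv2.imwrite('pics/c20.png',cv2.resize(i,(800,480)))
E
```

```text
now 24.98 [645.8 313.8 180.7] [-89.95  -0.1    2.26] F [-0.   0.3 -3.4] open 14.8 j [-18.  37. -19.  95.  15.  50. -40.]
0.09311752548299575
scene knob 93 [ 488.2 -117.1  130.5]
top knob 0 [ 491. -115.  130.]
```

View pics/c20.png

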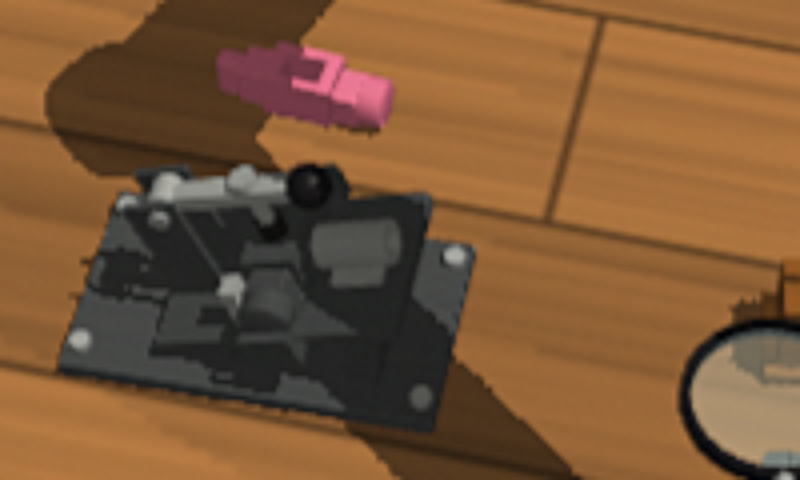

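```bash
python3 -c "
from plant import r;print(r.finish_job())"
```

```text
the job is handed in; nothing more can be done
None
```

I swung the clamp down onto the hammer head, put the gauge rod fully down the tube and drew it out again. I handed in at about 25 s, holding it level under the lens. No verdict is reported.

- **Clamp:** My first pinch on the knob slipped off about halfway through the swing. I finished by pushing the knob over and down with the shut fingers, pressing until the wrist showed about 15 N. The knob's height in the last scene picture agrees with the clamp being down to within about 1 mm. The foot's contact force on the head cannot be sensed, so I infer it from that last press and the arm's own weight.
- **Rod in the tube:** The rod went in with no side force showing. The collar stopped against the tube mouth with about 8.5 N of push, at the expected depth of 95.6 mm. I then drew it out until the tip was about 45 mm clear of the mouth.
- **Final hold:** By the arm's position, the tip is about 2 mm from the lens axis and about 48 mm below it. The rod is level within about 1°, gripped at a 14.8 mm opening, and the arm was still.
- **Head and bystanders:** The can, ferrule and spanner looked unmoved in the last overview pictures, and the head was still in its nest in the last scene picture.
- **Where checks disagreed:** The scene-camera line fits put the rod's height 1–2 mm different from the arm's own reading. That is within the camera calibration, and the rod went in freely. The last top-view check of the knob found no points because the mask failed there, so the final knob check is from the scene camera alone.

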